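Put the block plane away and shut the tool box

TASK

Put the block plane back in its berth in the open wooden tool box: set it down gently, sole down, fully home between the oak strips, and let go of it. Then push the lid over past upright until it goes by itself, keep your hand off it while it swings down on its own weight, and when it has come to rest on its catch press it, firmly but without leaning on it, until the catch snaps and the lid lies fully shut. Leave everything else on the bench and in the box where it is.

Things in the scene. Friction and masses are not known exactly. Their poses are not given: they have to be found in the camera images.
- plane: Block plane of bare grey iron, brass front knob, brass adjuster wheel at the heel, standing sole down on the bench: 160 mm long (x, toe and knob at +x), 48 mm wide (y), 49 mm high; 0.35 to 0.65 kg. Origin under the middle of the sole, z up. The knob (26 mm across, 56 mm ahead of the origin) is 37 mm high; the lever cap rises to 49 mm over the rear half, between the cheeks
- plane_grip (a point): Where to grip the plane, across its y: between the middles of its two parallel cheeks, 24 mm above the sole and 4 mm behind its origin. The cheeks are 48 mm apart over their outsides, 32 mm high and 88 mm long
- box: Open plywood tool box, level, fixed on a base board 2 to 13 mm high: 280 mm along its x, 200 mm along its y, rim 68 mm above its underside; walls 10, floor 8 mm thick. Origin at the centre of its underside. Hinge along its back top edge (y = +100 mm), front wall at y = -100 mm. A divider 50 mm high stands at y = +33 mm: behind it a narrow bay with the gauge, in front of it the plane's bay
- berth (a point): Middle of the plane's berth, on the box's floor, 8 mm above its underside and 20 mm in front of the box's centre: the plane's origin belongs here, its length along the box's x, toe either way. Round-topped oak strips, 8 mm wide, 12 mm high, bound it: along each long side two, 46 to 78 mm from the middle, a 51 mm gap (1.5 mm play a side), none beside the cheeks; one across each end (2 mm play)
- hinge (a point): Middle of the hinge line at the box's back top edge, 68 mm above the box's underside; the line runs along the box's x. The hinges are soft-down: 0.16 N m of friction, 0.25 N m s/rad of damping. The lid (0.36 to 0.63 kg) therefore stays put near upright and, according to its weight, begins to sink by itself at 1.1 to 1.32 rad, slowly at first, later at 0.8 to 1.9 rad/s
- lid (a joint): Angle of the lid, rad: 0 shut, 1.57 upright, 1.92 leaning back on its stop; starts leaning back at 1.70 to 1.90. A plywood panel 280 x 205 mm, 10 mm thick. Let down by its hinges it comes to rest on the catch at about 0.035 rad, its free edge some 7 mm above shut. If the plane rides on a strip the lid cannot shut
- lid_edge (a point): Middle of the lid's free edge, on its outer face (on top when shut, looking away from the box when open). 205 mm from the hinge line; the inner face passes through the hinge line
- lid_press (a point): Point on the lid's outer face over the catch, 184 mm from the hinge line, 21 mm in from the free edge; 78 mm above the box's underside when shut. Pressed here, the resting lid takes about 8 to 11 N to snap over the two sprung rollers of the catch (much more nearer the hinge); below about 0.007 rad the catch draws it shut by itself. More than 18 N of the hand on the lid is too much
- sanding_block: Cork sanding block, 115 x 66 mm, 37 mm high, on the bench near the plane (either may be the farther to the robot's right); bystander. Origin under its centre
- gauge: Wooden marking gauge with a 110 x 32 mm stock, 41 mm high, lying in the narrow bay of the box; bystander, it stays there. Origin under its stock's centre
- oak_leg: Oak bar 300 x 34 x 34 mm lying across beyond the box; bystander. Origin under its centre
- mug: White mug, 82 mm across, 95 mm high, beyond the plane; bystander. Origin under its centre
- jar: Glass jar with steel cap, 68 mm across, 80 mm high, to the robot's left; bystander. Origin under its centre
- screwdriver: Screwdriver 190 mm long lying on the bench near the robot's base, to its right; bystander. Origin under its middle
There are look-alikes about, which are no part of the job. Of the things shaped like the plane, the grey one is meant.

How it is judged (in metres and radians):
On the way, in this order (a step that is already met when the one before it is completed fails the run):
1. the plane lies fully home in its berth and is let go, the lid still open (z of plane in the frame of berth between -0.003 and 0.003 m and horizontal distance between plane and berth below 0.006 m and angle between the x axis of plane and the x axis of box, either way round below 0.08 rad and angle between plane's own z axis and vertical below 0.04 rad and contact force between the fingers and plane below 0.2 N and value of joint lid above 1.2 rad), for 0.2 s.
2. the lid, pushed past upright, has swung down on its own weight and rests on its catch, with the hand off it (value of joint lid below 0.12 rad and contact force between each of the fingers, the arm and lid below 0.2 N), for 0.3 s.
At the end, for the whole second after the job is handed in: The lid is shut within 0.015 rad (the catch has snapped), the plane lies in its berth (sole within 3 mm of the box's floor, origin within 6 mm of the berth's middle, along the box within 0.08 rad, flat within 0.04 rad) at rest, and the hand is off both (z of plane in the frame of berth between -0.003 and 0.003 m and horizontal distance between plane and berth below 0.006 m and angle between the x axis of plane and the x axis of box, either way round below 0.08 rad and angle between plane's own z axis and vertical below 0.04 rad and contact force between the fingers and plane below 0.2 N and contact force between each of the fingers, the arm and lid below 0.2 N and value of joint lid below 0.015 rad and linear speed of plane below 0.02 m/s); the robot touches nothing.
It fails at once if the hand is on the lid while it swings down (between 0.7 and 0.12 rad) (value of joint lid between 0.12 and 0.7 rad and contact force between any of the fingers, the arm and lid above 0.5 N).
It fails at once if the lid is pushed or pressed with more than 18 N (contact force between any of the fingers, the arm and lid above 18 N).
It fails at once if the plane is dropped, jammed or pressed into the box with more than 30 N (contact force between plane and box above 30 N).
It fails at once if another thing on the bench or in the box (sanding block, gauge, oak bar, mug, jar, screwdriver) is moved by more than 30 mm (distance of any of sanding_block, gauge, oak_leg, mug, jar, screwdriver from where it was at the start of the episode above 0.03 m).
It also fails if it takes over 72 s, if anything falls off the work surface, if the arm or the gripper's body presses on something with over 40 N, if the wrist force passes 120 N, or if a joint passes its speed limit or range.

ROBOT

A 7-joint arm with a two-finger parallel gripper is mounted at the origin on the work surface. World frame = base frame: x ahead of the robot, y to its left, z up, the work surface at z = 0. Lengths are in mm, angles in degrees, forces in N, time in s.
With the tool pointing down it reaches from about 425 to 875 mm from the base axis. Payload 4.7 kg.
Tool frame: the origin (TCP) lies between the finger pads; the fingertips stand 14 mm ahead of it and the grasp point (between the pads) lies 5 mm behind it; z points along the fingers, y is the direction in which the jaws open and shut (so a half turn about z gives the same grasp; the last joint's range is limited). The gripper opens to 87 mm and grips with 3 to 60 N. Pads are 19 mm wide; open, the fingers measure 117 mm over their backs; the gripper's body (75 mm by 190 mm) begins 51 mm behind the grasp point.
Start: joints at [68.188, 18.392, -4.016, 83.108, 1.295, 78.541, -3.26], TCP at [249.987, -600.029, 200.987] pointing down, gripper open.
Joint ranges: [-163.93, 163.93], [-17.29, 119.83], [-79.2, 71.16], [3.27, 140.29], [-89.18, 269.18], [5.43, 117.66], [-154.24, 154.24]. Speed limits (degrees/s): [147.25, 147.25, 180, 180, 180, 180, 180].

INTERFACE

Orientations are given as a 3x3 rotation matrix whose columns are the frame's x, y, z axes.
In Python, from workcell import r gives the robot as it stands.
- The arm moves only by the tool servo_tool, never from a script. Its argument "targets" is a list of rows, each a list of 7 numbers: the turn, a rotation vector about the tool's x, y, z in rad, then the shift along the tool's x, y, z in mm, then the closure in counts, from 0 (fully open) to 255 (shut). In form: [[ax, ay, az, dx, dy, dz, hand], ...]. A call has 1 to 5 rows; each row shifts and turns the commanded pose from where the row before left it, along the tool's axes as they then stand; what a row does not reach is not made up. A row lasts 1/12 s, in which the tool goes at most 41.7 mm and 7.16 degrees, less where a joint would pass 70% of its speed; a pose out of reach is approached as far as the arm can. A call is refused whole if a number of a shift passes 41.7 or a number of a turn 0.125, either way. A call with a gripper value outside its range is refused whole. The fingers move at their own pace and stop on an object; "squeeze" is the grip in N (left out, the last holds). Time passes only in rows, so rows that do not move let the fingers close. It gives the time, the measured TCP pose, the force and the opening at its end, in the units of the state.
- r.get_obs(): the state, without advancing time (a new reading comes with each control period).
- r.snapshot(name): name is "side" or "top" or "wrist"; returns a dict with "image" (400x640x3 uint8, blue, green, red), "depth" (400x640 float32, mm along the optical axis (not along the pixel's ray), 0 where there is no reading), "camera_matrix" (3x3 intrinsics, pixels), "rvec" (rotation vector, rad) and "tvec" (3), from world to camera coordinates, as OpenCV has them. Camera axes: x right, y down, z forward; pixel columns grow to the right and rows downward; lengths in mm; the calibration is good to about 2 mm. A picture is of the moment at which its call begins.
- r.finish_job(): hands the job in, once; it reports no verdict.
The state is a dict: "time": time; "qpos": joint angles; "joint_vel": joint speeds; "joint_efforts": joint torques, N m; "position": TCP position; "eef_rot": TCP orientation; "force": force on the tool from outside, world axes, zero at the start; "torque": the same for the moment, N m; "finger_gap": finger opening in mm.
Only numpy, scipy, OpenCV 4.12 (cv2) and the standard library are available. Lean on these libraries where they do the work, as an engineer would, in place of code of your own. Each camera call takes 0.05 s, during which the arm holds its last target.

## Working session

There is one attempt and no reset: what is moved stays moved. The work goes in short steps, Python scripts to look and compute and a tool call to move; the robot and the scene stay as the last step left them, time stands still between calls to the robot, and variables do not carry over. Pictures are saved under pics/ and viewed, and the job is handed in when it is done.

Besides the shell and the picture viewer there is one more tool, called after ">>>" in YAML: its name, and indented under it one key for each argument. servo_tool: Moves the arm, as the interface text tells. Its arguments: {"type":"object","properties":{"targets":{"type":"array"},"squeeze":{"type":"number"}},"required":["targets"]}

```bash
ls; mkdir -p pics
cat > h.py <<'E'
import numpy as np, cv2
from workcell import r
def snap(n,f=None):
    s=r.snapshot(n)
    if f: cv2.imwrite('pics/'+f,s['image'])
    s['R']=cv2.Rodrigues(np.array(s['rvec'],float))[0]; s['t']=np.array(s['tvec'],float).ravel(); s['K']=np.array(s['camera_matrix'],float)
    return s
def ray(s,u,v):
    d=s['R'].T@(np.linalg.inv(s['K'])@np.array([u,v,1.])); return -s['R'].T@s['t'],d
def onz(s,u,v,z):
    o,d=ray(s,u,v); return o+d*(z-o[2])/d[2]
def dep(s,u,v):
    o,d=ray(s,u,v); return o+d*float(s['depth'][int(v),int(u)])
def cloud(s):
    h,w=s['depth'].shape; v,u=np.mgrid[:h,:w]
    p=np.stack([u.ravel(),v.ravel(),np.ones(h*w)]); d=(np.linalg.inv(s['K'])@p)*s['depth'].ravel()
    return (s['R'].T@(d-s['t'][:,None])).T.reshape(h,w,3)
def proj(s,P):
    return cv2.projectPoints(np.array(P,float).reshape(-1,3),np.array(s['rvec'],float),s['t'],s['K'],None)[0].reshape(-1,2)
E
python3 - <<'E'
from h import *
import pickle
np.set_printoptions(precision=1,suppress=True)
for n in ['side','top','wrist']:
    s=snap(n,n+'0.png'); print(n,-s['R'].T@s['t'],s['R'][2],s['K'][0,0])
    pickle.dump(s,open(n+'0.pkl','wb'))
o=r.get_obs(); print(o)
E
```

```text
pics
side [481.8 642.7 934.8] [ 0.  -0.6 -0.8] 370.3150952699825
top [ 323.1  -86.5 1451.7] [ 0.1 -0.  -1. ] 423.09553561969915
wrist [ 311.6 -573.8  384.2] [-0.2 -0.1 -1. ] 331.48135889356246
{'time': 0.15, 'qpos': array([68.2, 18.4, -4. , 83.2,  1.3, 78.5, -3.3]), 'joint_vel': array([ 0.1, -0.1, -0. , -0.1,  0.1, -0.1,  0. ]), 'joint_efforts': array([ -0. , -49.2,  -0.4, -31.3,  -0.1,   0. ,   0. ]), 'position': array([ 249.8, -599.6,  200.1]), 'eef_rot': array([[ 0.9,  0.4, -0. ],
       [ 0.4, -0.9,  0. ],
       [-0. , -0. , -1. ]]), 'force': array([-0.7, -0.6,  0.3]), 'torque': array([ 0.1, -0. ,  0. ]), 'finger_gap': 86.91105359021239}
```

View pics/side0.png

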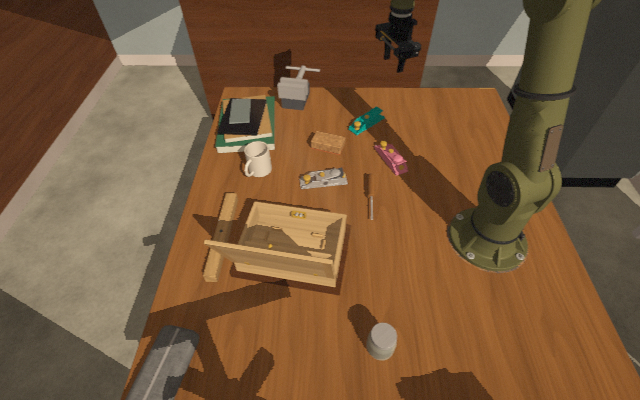

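View pics/top0.png

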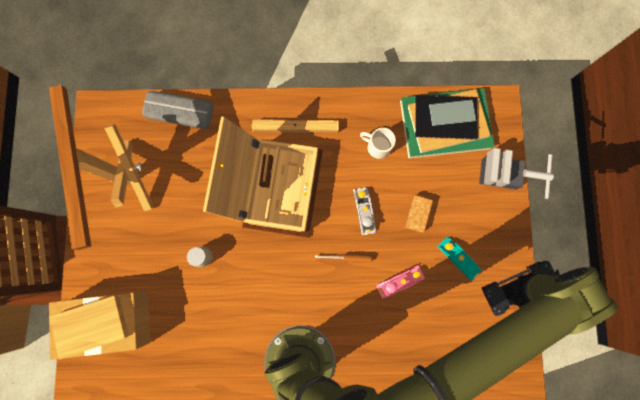

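View pics/wrist0.png

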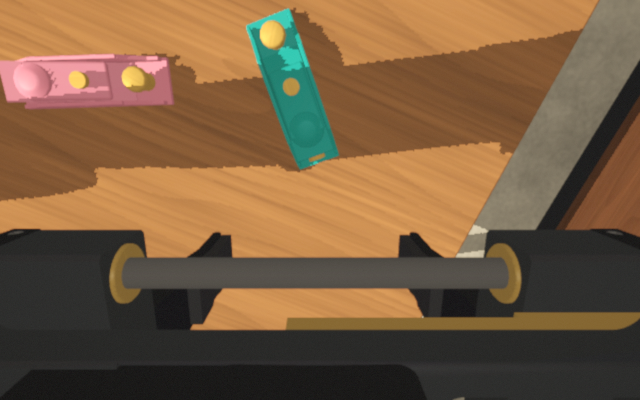

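The side view shows the grey plane at about (323,178), the cork block at (328,142), and the box at (290,245) with its lid leaning left and down. In the top view the plane is at (365,210), the cork at (419,212), and the box at (270,180) with its hinge on the left. The wrist camera sees only the pink and teal look-alikes.

Run:
```python
from h import *
import pickle
np.set_printoptions(precision=1,suppress=True)
t=pickle.load(open('top0.pkl','rb')); s=pickle.load(open('side0.pkl','rb'))
a=cv2.resize(t['image'][100:250,195:455],None,fx=3,fy=3,interpolation=cv2.INTER_CUBIC);cv2.imwrite('pics/topz.png',a)
b=cv2.resize(s['image'][130:300,190:410],None,fx=3.5,fy=3.5,interpolation=cv2.INTER_CUBIC);cv2.imwrite('pics/sidez.png',b)
for n,c in(('top',t),('side',s)):
    C=cloud(c); print(n)
    u0,u1,v0,v1={'top':(340,390,180,240),'side':(292,355,160,195)}[n]
    P=C[v0:v1,u0:u1].reshape(-1,3); z=P[:,2]; print('bench z', np.median(z), 'zero',(c['depth']==0).mean())
    P=P[(z>12)&(z<70)]; print(len(P),P.min(0),P.max(0))
    rc=cv2.minAreaRect(P[:,:2].astype(np.float32)); print(rc)
```

```text
top
bench z 1.5629613620591662 zero 0.0040859375
517 [ 418.3 -255.2   12.1] [ 566.1 -187.2   52.6]
((494.4427490234375, -222.84429931640625), (147.65414428710938, 48.955501556396484), 8.967798233032227)
side
bench z 0.15707523250438732 zero 0.00375
515 [ 423.7 -258.1   12.1] [ 577.6 -188.1   48.3]
((499.1265869140625, -223.43118286132812), (149.6578826904297, 52.810829162597656), 10.855857849121094)
```

View pics/topz.png

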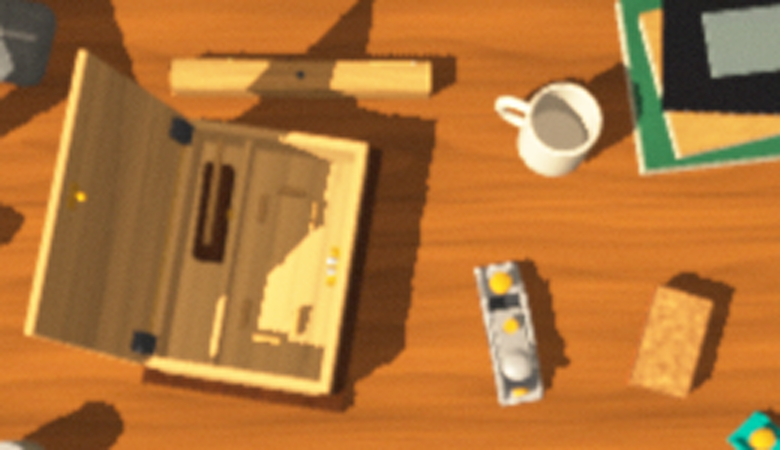

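View pics/sidez.png

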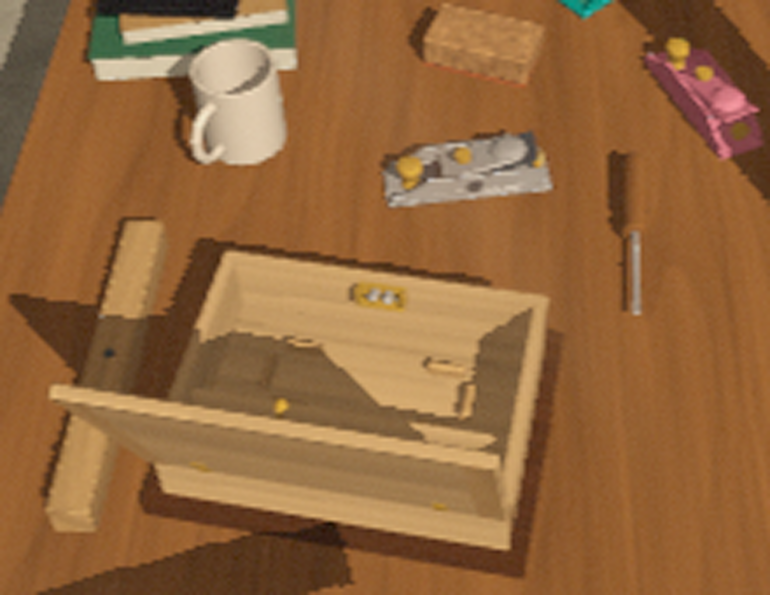

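```bash
cat >> h.py <<'E'
from scipy.spatial.transform import Rotation as Ro
def plan(target, yaw, tilt=None, n=None, obs=None):
    """print body deltas: target xyz mm, yaw of tool x axis deg (tool down). returns rows"""
    o=obs or r.get_obs(); R0=np.array(o['eef_rot']); p0=np.array(o['position'])
    c,s_=np.cos(np.radians(yaw)),np.sin(np.radians(yaw))
    R1=np.array([[c,s_,0],[s_,-c,0],[0,0,-1.]])
    if tilt is not None: R1=tilt
    rv=Ro.from_matrix(R0.T@R1).as_rotvec()
    d=R0.T@(np.array(target)-p0)
    m=max(np.abs(d).max()/41,np.linalg.norm(d)/41.5,np.abs(rv).max()/0.124)
    print('rotvec',rv.round(4),'shift(tool0)',d.round(1),'min rows',m.round(2))
    if n:
        Rs=R0@Ro.from_rotvec(rv/n).as_matrix() 
        R=R0.copy()
        for i in range(n):
            dd=R.T@(np.array(target)-p0)/n   # row shift in tool axes before turn
            R=R@Ro.from_rotvec(rv/n).as_matrix()
            print([*(rv/n).round(4)],'pre',dd.round(1),'post',(R.T@(np.array(target)-p0)/n).round(1))
E
python3 - <<'E'
from h import *
import pickle
np.set_printoptions(precision=2,suppress=True)
t=pickle.load(open('top0.pkl','rb')); s=pickle.load(open('side0.pkl','rb')); w=pickle.load(open('wrist0.pkl','rb'))
o=r.get_obs(); R=np.array(o['eef_rot']);p=o['position']; print(R)
print('cam in tool',R.T@(-w['R'].T@w['t']-p),'\n',R.T@w['R'].T)
# box rim
for n,c in(('top',t),('side',s)):
    C=cloud(c).reshape(-1,3)
    m=(C[:,0]>420)&(C[:,0]<800)&(C[:,1]>-150)&(C[:,1]<300)
    P=C[m]; h,e=np.histogram(P[:,2],bins=np.arange(0,320,4)); print(n,dict(zip(e[:-1].astype(int),h)))
# image corners top view: box rim corners in topz/3+offset
T=lambda u,v:(195+u/3,100+v/3)
for z in(72,79):
  print(z,[onz(t,*T(u,v),z)[:2] for u,v in((368,142),(330,395),(193,121),(148,360))])
E
```

```text
[[ 0.92  0.38 -0.  ]
 [ 0.38 -0.92  0.  ]
 [-0.   -0.   -1.  ]]
cam in tool [  66.96   -0.32 -184.08] 
 [[ 0.   -0.97 -0.25]
 [ 1.    0.    0.  ]
 [-0.   -0.25  0.97]]
top {np.int64(0): np.int64(1782), np.int64(4): np.int64(556), np.int64(8): np.int64(235), np.int64(12): np.int64(440), np.int64(16): np.int64(947), np.int64(20): np.int64(1498), np.int64(24): np.int64(678), np.int64(28): np.int64(287), np.int64(32): np.int64(349), np.int64(36): np.int64(218), np.int64(40): np.int64(81), np.int64(44): np.int64(73), np.int64(48): np.int64(88), np.int64(52): np.int64(179), np.int64(56): np.int64(176), np.int64(60): np.int64(167), np.int64(64): np.int64(128), np.int64(68): np.int64(60), np.int64(72): np.int64(82), np.int64(76): np.int64(302), np.int64(80): np.int64(424), np.int64(84): np.int64(193), np.int64(88): np.int64(51), np.int64(92): np.int64(69), np.int64(96): np.int64(63), np.int64(100): np.int64(54), np.int64(104): np.int64(50), np.int64(108): np.int64(71), np.int64(112): np.int64(91), np.int64(116): np.int64(84), np.int64(120): np.int64(82), np.int64(124): np.int64(46), np.int64
[... 3140 characters left out ...]
64(40), np.int64(248): np.int64(52), np.int64(252): np.int64(42), np.int64(256): np.int64(57), np.int64(260): np.int64(47), np.int64(264): np.int64(78), np.int64(268): np.int64(463), np.int64(272): np.int64(110), np.int64(276): np.int64(0), np.int64(280): np.int64(0), np.int64(284): np.int64(0), np.int64(288): np.int64(0), np.int64(292): np.int64(0), np.int64(296): np.int64(0), np.int64(300): np.int64(0), np.int64(304): np.int64(0), np.int64(308): np.int64(0), np.int64(312): np.int64(0)}
72 [array([704.31, -68.23]), array([421.94, -23.3 ]), array([731.58, 127.74]), array([463.16, 174.93])]
79 [array([702.38, -68.33]), array([421.43, -23.62]), array([729.5 , 126.66]), array([462.45, 173.61])]
```

Run:
```python
from h import *
plan([450,-230,200],10,n=12)
```

```text
rotvec [-0.0014  0.0003  0.2203] shift(tool0) [ 327.  -264.2    0.5] min rows 10.13
[np.float64(-0.0001), np.float64(0.0), np.float64(0.0184)] pre [ 27.2 -22.    0. ] post [ 26.8 -22.5   0. ]
[np.float64(-0.0001), np.float64(0.0), np.float64(0.0184)] pre [ 26.8 -22.5   0. ] post [ 26.4 -23.    0. ]
[np.float64(-0.0001), np.float64(0.0), np.float64(0.0184)] pre [ 26.4 -23.    0. ] post [ 26.  -23.5   0. ]
[np.float64(-0.0001), np.float64(0.0), np.float64(0.0184)] pre [ 26.  -23.5   0. ] post [ 25.6 -24.    0. ]
[np.float64(-0.0001), np.float64(0.0), np.float64(0.0184)] pre [ 25.6 -24.    0. ] post [ 25.1 -24.4   0. ]
[np.float64(-0.0001), np.float64(0.0), np.float64(0.0184)] pre [ 25.1 -24.4   0. ] post [ 24.7 -24.9   0. ]
[np.float64(-0.0001), np.float64(0.0), np.float64(0.0184)] pre [ 24.7 -24.9   0. ] post [ 24.2 -25.3   0. ]
[np.float64(-0.0001), np.float64(0.0), np.float64(0.0184)] pre [ 24.2 -25.3   0. ] post [ 23.7 -25.8   0. ]
[np.float64(-0.0001), np.float64(0.0), np.float64(0.0184)] pre [ 23.7 -25.8   0. ] post [ 23.3 -26.2   0. ]
[np.float64(-0.0001), np.float64(0.0), np.float64(0.0184)] pre [ 23.3 -26.2   0. ] post [ 22.8 -26.6   0. ]
[np.float64(-0.0001), np.float64(0.0), np.float64(0.0184)] pre [ 22.8 -26.6   0. ] post [ 22.3 -27.    0. ]
[np.float64(-0.0001), np.float64(0.0), np.float64(0.0184)] pre [ 22.3 -27.    0. ] post [ 21.8 -27.4   0. ]
```

>>> servo_tool:
  targets:
    - [0, 0, 0.018, 27, -22, 0, 0]
    - [0, 0, 0.018, 27, -22.5, 0, 0]
    - [0, 0, 0.018, 26.5, -23, 0, 0]
    - [0, 0, 0.018, 26, -23.5, 0, 0]
    - [0, 0, 0.018, 25.5, -24, 0, 0]

```text
time: 0.57
position: [333.7, -444.2, 200.6]
eef_rot: [[0.954, 0.299, -0.0], [0.299, -0.954, 0.0], [-0.0, -0.0, -1.0]]
force: [0.4, -0.1, -0.0]
finger_gap: 86.5
```

>>> servo_tool:
  targets:
    - [0, 0, 0.018, 25, -24.5, 0, 0]
    - [0, 0, 0.018, 24.5, -25, 0, 0]
    - [0, 0, 0.018, 24, -25.5, 0, 0]
    - [0, 0, 0.018, 23.5, -26, 0, 0]
    - [0, 0, 0.018, 23, -26.5, 0, 0]

```text
time: 0.98
position: [415.4, -289.4, 200.8]
eef_rot: [[0.977, 0.212, -0.0], [0.212, -0.977, -0.0], [-0.0, 0.0, -1.0]]
force: [0.4, -0.7, -0.0]
finger_gap: 86.9
```

>>> servo_tool:
  targets:
    - [0, 0, 0.018, 22.5, -27, 0, 0]
    - [0, 0, 0.018, 22, -27.5, 0, 0]
    - [0, 0, 0, 0, 0, 0, 0]
    - [0, 0, 0, 0, 0, 0, 0]

```text
time: 1.32
position: [448.5, -226.2, 200.9]
eef_rot: [[0.983, 0.183, -0.0], [0.183, -0.983, -0.0], [-0.0, 0.0, -1.0]]
force: [-1.5, -1.4, -0.5]
finger_gap: 86.9
```

Run:
```python
from h import *
import pickle
o=r.get_obs();print(o['position'],o['eef_rot'],o['force'],o['joint_vel'])
s=snap('wrist','w1.png');pickle.dump(s,open('w1.pkl','wb'))
```

```text
[ 448.48167624 -226.21388802  200.92704626] [[ 9.83062676e-01  1.83269672e-01 -4.75864932e-05]
 [ 1.83269670e-01 -9.83062677e-01 -4.15688652e-05]
 [-5.43988176e-05  3.21436389e-05 -9.99999998e-01]] [-1.50832699 -1.4163571  -0.48427678] [ 1.87298841  0.46423026  3.52258699 -0.11305556  1.49823063  0.03397555
  0.64042178]
```

View pics/w1.png

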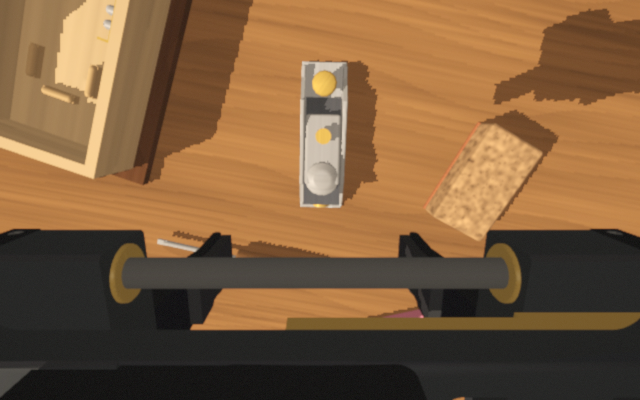

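The wrist picture shows the grey plane upright: knob at (323,83), adjuster wheel at (320,206), outline u 301–348 and v 61–207. The cork is at (485,180) and the box corner at (97,178).

```bash
cat > pl.py <<'E'
from h import *
def mplane(s,box):
    u0,u1,v0,v1=box
    hsv=cv2.cvtColor(s['image'],cv2.COLOR_BGR2HSV)
    C=cloud(s); 
    m=np.zeros(hsv.shape[:2],np.uint8); m[v0:v1,u0:u1]=(C[v0:v1,u0:u1,2]>12)*255
    P=C[m>0]; 
    print('n',len(P),'ztop',np.percentile(P[:,2],[5,50,99]),'bench',np.median(C[v0:v1,u0:u1,2][m[v0:v1,u0:u1]==0]))
    hi=P[(P[:,2]>22)&(P[:,2]<36)]
    for q,n in((P,'all'),(hi,'cheek')):
        rc=cv2.minAreaRect(q[:,:2].astype(np.float32)); print(n,np.round(rc[0],1),np.round(rc[1],1),round(rc[2],2))
    # knob by colour
    k=((hsv[...,0]>15)&(hsv[...,0]<32)&(hsv[...,1]>130)&(hsv[...,2]>120)).astype(np.uint8)*255; k&=m
    nl,lab,st,ce=cv2.connectedComponentsWithStats(k)
    for i in range(1,nl):
        if st[i,4]>15: 
            Q=C[lab==i]; print('brass',st[i,4],ce[i].round(1),'xyz(depth)',np.median(Q,0).round(1),'at z37',onz(s,*ce[i],35).round(1))
    return m,C
E
python3 - <<'E'
from pl import *
import pickle
np.set_printoptions(precision=1,suppress=True)
s=pickle.load(open('w1.pkl','rb'))
m,C=mplane(s,(285,365,45,220))
# cross rows: outline edges
for v in range(70,205,15):
    u=np.flatnonzero(m[v]); print(v,u[0],u[-1],C[v,u[0]],C[v,u[-1]], C[v,(u[0]+u[-1])//2])
for z in (0,):
  print(onz(s,325,61,6),onz(s,322,208,10))
E
```

```text
n 5329 ztop [ 14.3  34.6 291.1] bench 0.7914356185818409
all [ 494.2 -225.6] [150.4  48.1] 9.28
cheek [ 492.8 -225.8] [141.8  48.1] 9.28
brass 467 [323.9  83. ] xyz(depth) [ 550.2 -216.4   35.4] at z37 [ 550.3 -216.5   35. ]
brass 171 [323.  135.7] xyz(depth) [ 499.9 -225.2   40.6] at z37 [ 499.6 -225.3   35. ]
brass 23 [321.3 205.6] xyz(depth) [ 424.8 -237.7   31.4] at z37 [ 425.8 -237.7   35. ]
70 301 346 [ 560.5 -190.7   15.4] [ 569.3 -236.9   14.7] [ 565.9 -213.3    6.8]
85 301 357 [ 545.5 -193.6   20.5] [ 514.2 -213.8  385.2] [ 549.3 -221.8   36. ]
100 300 346 [ 530.1 -195.7   32.7] [ 538.9 -241.9   29.7] [ 535.7 -219.     9.2]
115 300 346 [ 515.6 -198.3   32.1] [ 524.3 -244.8   31.3] [ 520.1 -221.7   25.8]
130 300 345 [ 500.8 -200.9   32.4] [ 509.4 -246.7   33.5] [ 505.2 -223.1   40.2]
145 300 344 [ 485.6 -203.5   32.4] [ 494.2 -248.8   33.8] [ 490.  -226.2   34.9]
160 300 344 [ 470.1 -206.2   31.9] [ 478.7 -252.2   32.1] [ 475.1 -229.    38. ]
175 299 343 [ 454.2 -208.    33.1] [ 463.  -254.3   33.8] [ 460.8 -230.5   47.1]
190 299 342 [ 436.3 -210.7   24.9] [ 445.3 -257.5   26.5] [ 445.  -232.5   46.6]
[ 575.2 -213.7    6. ] [ 416.8 -240.8   10. ]
```

Run:
```python
from h import *
plan([491.5,-226.5,110],9.4,n=4)
```

```text
rotvec [0.0005 0.0006 0.0166] shift(tool0) [43.6  6.1 90.8] min rows 2.43
[np.float64(0.0001), np.float64(0.0002), np.float64(0.0042)] pre [10.9  1.5 22.7] post [10.9  1.5 22.7]
[np.float64(0.0001), np.float64(0.0002), np.float64(0.0042)] pre [10.9  1.5 22.7] post [10.9  1.4 22.7]
[np.float64(0.0001), np.float64(0.0002), np.float64(0.0042)] pre [10.9  1.4 22.7] post [10.9  1.4 22.7]
[np.float64(0.0001), np.float64(0.0002), np.float64(0.0042)] pre [10.9  1.4 22.7] post [10.9  1.4 22.7]
```

>>> servo_tool:
  targets:
    - [0, 0, 0.004, 11, 1.5, 23, 0]
    - [0, 0, 0.004, 11, 1.5, 23, 0]
    - [0, 0, 0.004, 11, 1.5, 23, 0]
    - [0, 0, 0.004, 10.6, 1.5, 22, 0]
    - [0, 0, 0, 0, 0, 0, 0]

```text
time: 1.78
position: [489.1, -227.1, 105.1]
eef_rot: [[0.987, 0.161, -0.007], [0.161, -0.987, 0.004], [-0.006, -0.005, -1.0]]
force: [-1.0, 0.8, -0.3]
finger_gap: 86.9
```

>>> servo_tool:
  targets:
    - [0, 0, 0, 0, 0, 0, 0]
    - [0, 0, 0, 0, 0, 0, 0]
    - [0, 0, 0, 0, 0, 0, 0]

```text
time: 2.03
position: [491.7, -228.4, 111.5]
eef_rot: [[0.987, 0.161, 0.002], [0.161, -0.987, -0.002], [0.001, 0.002, -1.0]]
force: [0.5, 0.0, 0.4]
finger_gap: 87.1
```

Run:
```python
from pl import *
import pickle
np.set_printoptions(precision=1,suppress=True)
s=snap('wrist','w2.png');pickle.dump(s,open('w2.pkl','wb'))
plan([491.5,-226.5,19],9.4,n=4)
m,C=mplane(s,(270,380,0,205))
for v in range(20,205,15):
    u=np.flatnonzero((C[v,250:400,2]>12)&(C[v,250:400,2]<60))+250
    if len(u): print(v,u[0],u[-1],C[v,u[0]],C[v,u[-1]])
```

```text
rotvec [ 0. -0. -0.] shift(tool0) [-0.2 -2.  92.7] min rows 2.26
[np.float64(0.0005), np.float64(-0.0004), np.float64(-0.0006)] pre [-0.1 -0.5 23.2] post [-0.  -0.5 23.2]
[np.float64(0.0005), np.float64(-0.0004), np.float64(-0.0006)] pre [-0.  -0.5 23.2] post [-0.  -0.5 23.2]
[np.float64(0.0005), np.float64(-0.0004), np.float64(-0.0006)] pre [-0.  -0.5 23.2] post [-0.  -0.5 23.2]
[np.float64(0.0005), np.float64(-0.0004), np.float64(-0.0006)] pre [-0.  -0.5 23.2] post [-0.  -0.4 23.2]
n 4473 ztop [ 13.1  30.5 295.9] bench 0.652219363104339
all [ 527.7 -220.2] [83.  48.1] 9.3
cheek [ 526.3 -220.4] [74.1 48. ] 9.26
brass 770 [311.7 128.2] xyz(depth) [ 551.1 -216.5   35.4] at z37 [ 550.9 -216.5   35. ]
brass 295 [312.2 194.9] xyz(depth) [ 500.2 -225.    40.4] at z37 [ 499.2 -225.2   35. ]
110 283 341 [ 560.9 -191.    14.8] [ 568.6 -237.7   14.3]
125 283 341 [ 549.2 -192.9   18.5] [ 556.8 -239.5   18.9]
140 282 341 [ 537.8 -194.5   26.4] [ 545.3 -241.1   25. ]
155 282 342 [ 526.7 -196.5   32.2] [ 534.2 -243.4   31.8]
170 282 341 [ 514.9 -198.2   32.4] [ 522.2 -244.9   30.5]
185 283 341 [ 502.9 -200.7   32.4] [ 510.5 -246.9   32.5]
200 283 341 [ 490.5 -202.4   32.2] [ 497.9 -249.3   31.2]
```

View pics/w2.png

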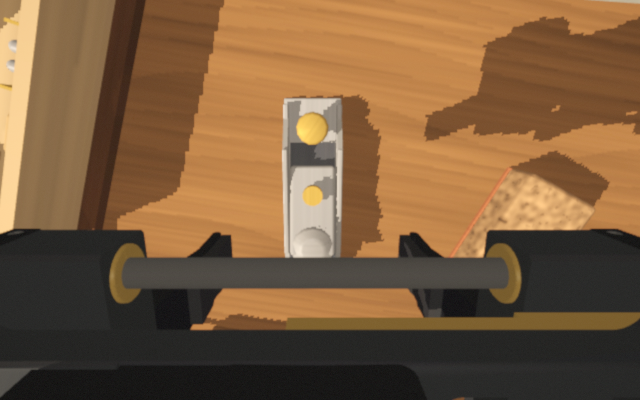

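Run:
```python
from h import *
import pickle
np.set_printoptions(precision=1,suppress=True)
s=pickle.load(open('w1.pkl','rb'))
C=cloud(s)[100:245,400:560].reshape(-1,3); C=C[(C[:,2]>8)&(C[:,2]<60)]
o=np.array([495.5,-225.7,0]);a=np.radians(9.4);X=np.array([np.cos(a),np.sin(a),0]);Y=np.array([-X[1],X[0],0])
q=np.c_[(C-o)@X,(C-o)@Y,C[:,2]]
rc=cv2.minAreaRect(q[:,:2].astype(np.float32));print(rc,cv2.boxPoints(rc))
for lo in range(-80,60,10):
    k=q[(q[:,0]>lo)&(q[:,0]<lo+10)]
    if len(k): print(lo,k[:,1].max())
```

```text
((-43.90184020996094, -176.6334228515625), (65.71633911132812, 115.12519836425781), 62.685550689697266) [[-110.1 -179.4]
 [  -7.8 -232.2]
 [  22.3 -173.9]
 [ -80.  -121. ]]
-80 -123.23420973524537
-70 -126.8994405215141
-60 -132.30369456567792
-50 -137.3886734044776
-40 -142.46554231603818
-30 -147.8657313475059
-20 -152.74757337543824
-10 -157.71155445018684
0 -162.91805028069655
10 -168.70099484093393
```

>>> servo_tool:
  targets:
    - [0, 0, 0, 0, -0.5, 20, 0]
    - [0, 0, 0, 0, -0.5, 22, 0]
    - [0, 0, 0, 0, -0.5, 22, 0]
    - [0, 0, 0, 0, -0.5, 16, 0]
    - [0, 0, 0, 0, 0, 8, 0]

```text
time: 2.5
position: [490.0, -225.1, 21.0]
eef_rot: [[0.987, 0.162, -0.001], [0.162, -0.987, 0.0], [-0.001, -0.0, -1.0]]
force: [-0.6, 0.3, 0.1]
finger_gap: 86.8
```

>>> servo_tool:
  targets:
    - [0, 0, 0, 0, 0, 4, 0]
    - [0, 0, 0, 0, 0, 0, 0]
    - [0, 0, 0, 0, 0, 0, 0]

```text
time: 2.75
position: [492.0, -225.6, 19.2]
eef_rot: [[0.987, 0.162, 0.002], [0.162, -0.987, -0.001], [0.002, 0.001, -1.0]]
force: [0.4, 0.4, 0.6]
finger_gap: 87.0
```

>>> servo_tool:
  targets:
    - [0, 0, 0, 0, 0, 0, 110]
    - [0, 0, 0, 0, 0, 0, 160]
    - [0, 0, 0, 0, 0, 0, 255]
    - [0, 0, 0, 0, 0, 0, 255]
    - [0, 0, 0, 0, 0, 0, 255]
  squeeze: 30

```text
time: 3.17
position: [491.3, -225.2, 18.2]
eef_rot: [[0.987, 0.162, 0.0], [0.162, -0.987, -0.0], [0.0, 0.0, -1.0]]
force: [0.0, 0.1, 0.4]
finger_gap: 61.4
```

>>> servo_tool:
  targets:
    - [0, 0, 0, 0, 0, 0, 255]
    - [0, 0, 0, 0, 0, 0, 255]
    - [0, 0, 0, 0, 0, 0, 255]
    - [0, 0, 0, 0, 0, 0, 255]
    - [0, 0, 0, 0, 0, 0, 255]

```text
time: 3.58
position: [491.2, -225.1, 17.9]
eef_rot: [[0.987, 0.162, -0.0], [0.162, -0.987, -0.0], [-0.0, 0.0, -1.0]]
force: [-0.2, -0.1, 0.2]
finger_gap: 28.1
```

Run:
```python
from h import *
np.set_printoptions(precision=1,suppress=True)
o=r.get_obs();print(o['finger_gap'],o['force'],o['time'])
a=snap('wrist','w3.png');b=snap('side');c=snap('top')
cv2.imwrite('pics/s3.png',cv2.resize(b['image'][100:260,230:440],None,fx=3.5,fy=3.5,interpolation=cv2.INTER_CUBIC))
```

```text
28.123898901164672 [-0.2 -0.1  0.2] 3.5833
```

View pics/w3.png

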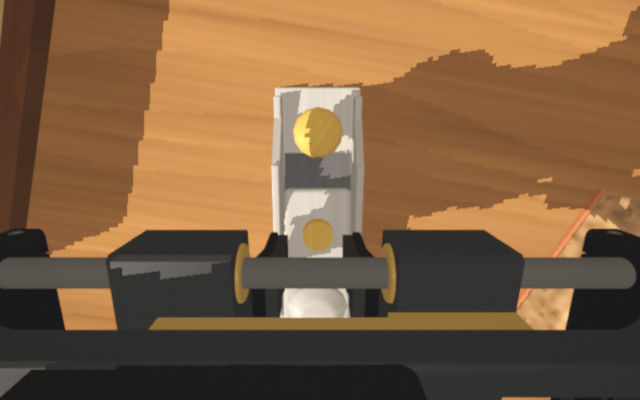

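View pics/s3.png

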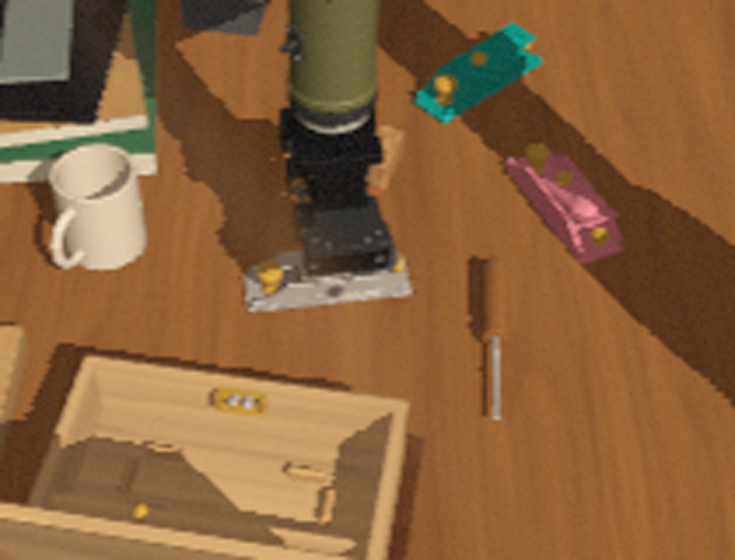

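Run:
```python
from h import *
np.set_printoptions(precision=1,suppress=True)
o=r.get_obs();print(o['finger_gap'],o['force'],o['time'],o['position'])
s=snap('wrist'); R=np.array(o['eef_rot']);p=o['position']
for z in (14,0,-5,-20,-50): print(z,[proj(s,p+R@np.array([0,y,z])) for y in(-24,0,24)])
C=cloud(s); Q=(C-p)@R
for v in (225,235,245,255,270,290,310,325):
    print(v,[(u,Q[v,u].round(0)) for u in (230,255,265,275,282,300,318,340,350,358,365,380)])
print(r.get_obs()['finger_gap'])
```

```text
16.762456946614716 [-1.   0.4 -0.3] 3.7333 [ 491.2 -225.1   17.9]
14 [array([[276.7, 229. ]]), array([[314.9, 229. ]]), array([[353., 229.]])]
0 [array([[274.1, 236.6]]), array([[314.9, 236.6]]), array([[355.7, 236.6]])]
-5 [array([[273.1, 239.6]]), array([[314.9, 239.6]]), array([[356.7, 239.6]])]
-20 [array([[269.6, 249.5]]), array([[314.9, 249.6]]), array([[360.2, 249.6]])]
-50 [array([[260.7, 275.4]]), array([[315. , 275.4]]), array([[369.3, 275.4]])]
225 [(230, array([  1., -54.,  18.])), (255, array([  1., -38.,  18.])), (265, array([  1., -32.,  18.])), (275, array([ 12., -21., -16.])), (282, array([  8., -19.,  -2.])), (300, array([ 11.,  -8., -13.])), (318, array([ 15.,   2., -23.])), (340, array([ 11.,  14., -13.])), (350, array([ 11.,  19., -11.])), (358, array([ 12.,  23., -15.])), (365, array([ 2., 32., 17.])), (380, array([ 2., 41., 17.]))]
235 [(230, array([  38.,  -22., -102.])), (255, array([  37.,  -16., -100.])), (265, array([  37.,  -13., -101.])), (275, array([  7., -21., -16.])), (282, array([ 11., -16., -27.])), (300, array([  6.,  -8., -15.])), (318, array([  
[... 2126 characters left out ...]
([-31.,  -8., -28.])), (318, array([-30.,   2., -29.])), (340, array([ -5.,  10., -70.])), (350, array([ -0.,  13., -77.])), (358, array([ 12.,  13., -97.])), (365, array([  20.,   13., -109.])), (380, array([  24.,   15., -116.]))]
325 [(230, array([  24.,  -18., -121.])), (255, array([  23.,  -13., -120.])), (265, array([  24.,  -11., -122.])), (275, array([  23.,   -9., -120.])), (282, array([  23.,   -7., -121.])), (300, array([  24.,   -3., -121.])), (318, array([  24.,    1., -121.])), (340, array([  24.,    5., -121.])), (350, array([  23.,    8., -120.])), (358, array([  23.,    9., -121.])), (365, array([  24.,   11., -122.])), (380, array([  23.,   14., -120.]))]
12.027028234108577
```

Run:
```python
from h import *
np.set_printoptions(precision=1,suppress=True)
print(r.get_obs()['finger_gap'])
b=snap('side');a=snap('wrist');c=snap('top')
print(r.get_obs()['finger_gap'],r.get_obs()['force'])
cv2.imwrite('pics/s4.png',cv2.resize(b['image'][110:200,270:370],None,fx=6,fy=6,interpolation=cv2.INTER_CUBIC))
cv2.imwrite('pics/w4.png',cv2.resize(a['image'][70:340,200:440],None,fx=2,fy=2,interpolation=cv2.INTER_CUBIC))
cv2.imwrite('pics/t4.png',cv2.resize(c['image'][150:260,310:460],None,fx=5,fy=5,interpolation=cv2.INTER_CUBIC))
```

```text
12.027028234108577
3.1700391913693293 [-0.4  0.6  0.6]
```

View pics/s4.png

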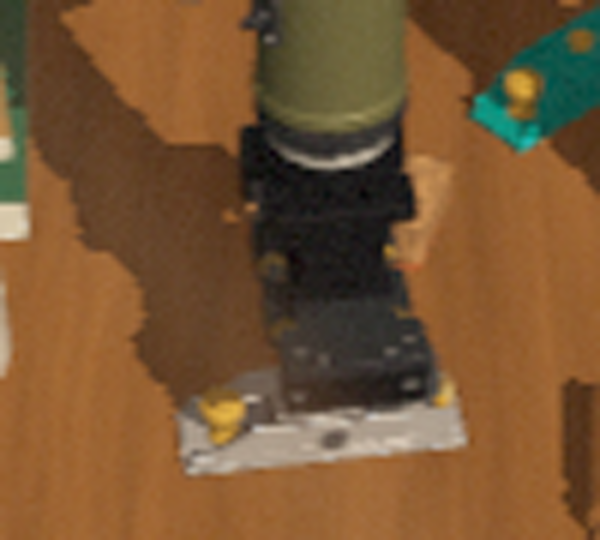

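View pics/w4.png

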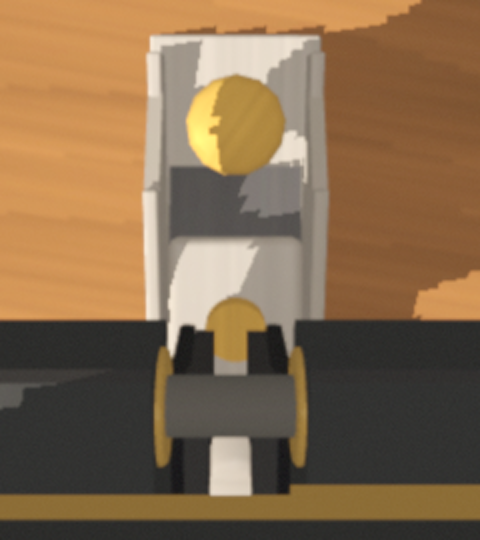

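View pics/t4.png

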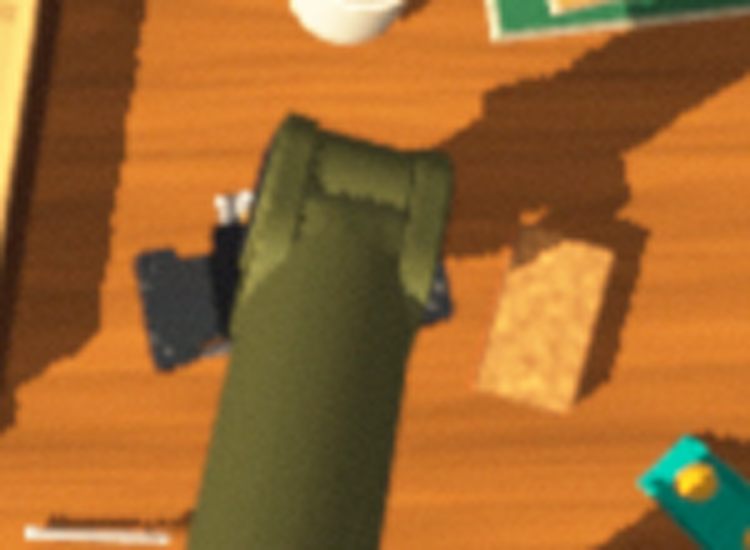

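The fingers closed to 3 mm with no force reading, and in the pictures they pass straight through the plane. I'll lift a little with the hand shut, to see whether the plane reacts at all.

>>> servo_tool:
  targets:
    - [0, 0, 0, 0, 0, 0, 255]
    - [0, 0, 0, 0, 0, 0, 255]
    - [0, 0, 0, 0, 0, -5, 255]
    - [0, 0, 0, 0, 0, -5, 255]
    - [0, 0, 0, 0, 0, 0, 255]

```text
time: 4.35
position: [492.1, -225.5, 29.3]
eef_rot: [[0.987, 0.162, 0.002], [0.162, -0.987, -0.001], [0.002, 0.001, -1.0]]
force: [-0.1, 0.0, -0.4]
finger_gap: 0.4
```

Run:
```python
from pl import *
np.set_printoptions(precision=1,suppress=True)
o=r.get_obs();print(o['finger_gap'],o['force'],o['torque'],o['joint_efforts'],o['position'])
s=snap('wrist','w5.png'); mplane(s,(260,380,60,228))
b=snap('side'); C=cloud(b)[160:195,292:355].reshape(-1,3); C=C[(C[:,2]>12)&(C[:,2]<34)]; print(cv2.minAreaRect(C[:,:2].astype(np.float32)))
```

```text
0.4228974848822188 [-0.1  0.  -0.4] [-0.  -0.1 -0. ] [  0.1 -39.   -2.6 -25.9  -0.1   0.1   0. ] [ 492.1 -225.5   29.3]
n 7926 ztop [ 13.   29.2 213.7] bench 0.8972273554564599
all [ 531.3 -219.6] [77.4 48.4] 9.39
cheek [ 529.9 -219.9] [67.1 48.3] 9.03
brass 1567 [316.7 133.2] xyz(depth) [ 551.5 -216.7   35.5] at z37 [ 551.3 -216.7   35. ]
brass 274 [316.3 222. ] xyz(depth) [ 504.5 -224.2   40.4] at z37 [ 502.9 -224.5   35. ]
((500.2662353515625, -223.4871063232422), (149.56581115722656, 53.903526306152344), 8.381375312805176)
```

Run:
```python
from h import *
import pickle
np.set_printoptions(precision=0,suppress=True)
s=pickle.load(open('w2.pkl','rb'))
# TCP pose of w2 via camera-in-tool
Rt=np.array([[0,-.97,-.25],[1,0,0],[0,-.25,.97]])
A=s['R'].T@Rt.T; p=-s['R'].T@s['t']-A@np.array([66.96,-.32,-184.08]); print(p)
C=cloud(s);Q=(C-p)@A
for v in range(230,330,8):
    print(v,[(u,Q[v,u]) for u in (195,205,212,218,224,229)])
```

```text
[ 492. -229.  111.]
230 [(195, array([ -34., -113.,  111.])), (205, array([ -34., -103.,  111.])), (212, array([-34., -96., 110.])), (218, array([-34., -91., 110.])), (224, array([-34., -85., 111.])), (229, array([-34., -81., 110.]))]
238 [(195, array([ -42., -113.,  110.])), (205, array([ -42., -104.,  111.])), (212, array([ 10., -51., -31.])), (218, array([  9., -49., -28.])), (224, array([  9., -46., -27.])), (229, array([  8., -44., -26.]))]
246 [(195, array([ -50., -114.,  110.])), (205, array([ 10., -51., -41.])), (212, array([  9., -49., -38.])), (218, array([  9., -46., -38.])), (224, array([  8., -44., -36.])), (229, array([  4., -44., -27.]))]
254 [(195, array([ 10., -52., -51.])), (205, array([  9., -49., -48.])), (212, array([  9., -46., -48.])), (218, array([  8., -44., -46.])), (224, array([  4., -44., -37.])), (229, array([  0., -44., -27.]))]
262 [(195, array([  32.,  -30., -108.])), (205, array([  32.,  -28., -107.])), (212, array([  33.,  -26., -109.])), (218, array([  32.,  -25., -108.])), (224, array([  33.,  -23., -108.])), (229, array([  32.,  -22., -107.]))]
27
[... 1083 characters left out ...]
 array([-109.,  -85.,  110.]))]
310 [(195, array([ -4., -46., -72.])), (205, array([ -6., -44., -68.])), (212, array([-119., -103.,  111.])), (218, array([-119.,  -97.,  111.])), (224, array([-118.,  -91.,  110.])), (229, array([-118.,  -86.,  110.]))]
318 [(195, array([ -7., -46., -72.])), (205, array([-10., -44., -68.])), (212, array([-127., -104.,  110.])), (218, array([-127.,  -98.,  110.])), (224, array([-127.,  -92.,  110.])), (229, array([-128.,  -87.,  111.]))]
326 [(195, array([-137., -122.,  111.])), (205, array([-136., -111.,  109.])), (212, array([-137., -105.,  110.])), (218, array([-131.,  -96.,  102.])), (224, array([-137.,  -93.,  111.])), (229, array([-136.,  -87.,  109.]))]
```

Run:
```python
from h import *
import pickle
np.set_printoptions(precision=1,suppress=True)
s=pickle.load(open('side0.pkl','rb'))
p=np.array([249.9,-599.8,200.5]);R=np.array([[.92,.38,0],[.38,-.92,0],[0,0,-1]])
pts=[p+R@np.array([0,y,z]) for z in(14,0,-25,-45) for y in(-47,0,47)]
q=proj(s,pts);print(q)
im=cv2.resize(s['image'][0:110,350:450],None,fx=6,fy=6,interpolation=cv2.INTER_CUBIC)
for i,(u,v) in enumerate(q): cv2.circle(im,(int((u-350+.5)*6),int((v+.5)*6)),4,[(0,0,255),(0,255,0),(255,0,0),(255,0,255)][i//3],-1)
cv2.imwrite('pics/s0t.png',im[:600])
```

```text
[[398.   79.5]
 [391.8  73. ]
 [385.8  66.8]
 [398.6  76.1]
 [392.3  69.6]
 [386.3  63.3]
 [399.7  69.7]
 [393.3  63.3]
 [387.2  57.1]
 [400.6  64.5]
 [394.1  58.1]
 [387.9  51.9]]
```

View pics/s0t.png

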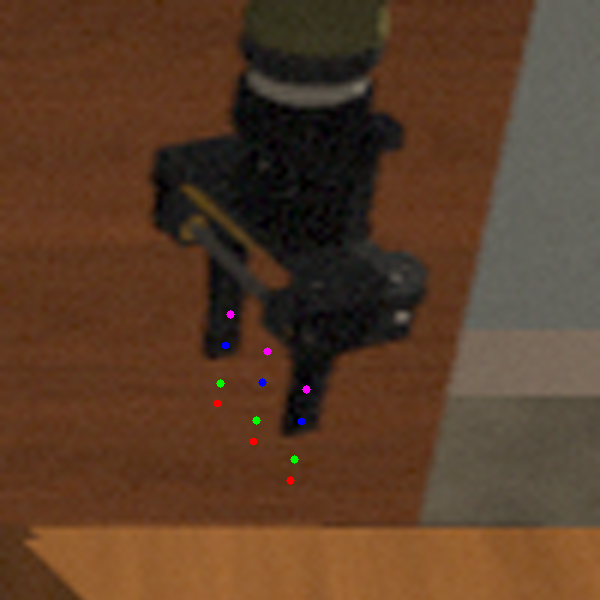

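The marked picture explains it. The pads' tips are at the blue dots, about 25 mm *behind* the reported TCP, not 14 mm ahead of it. The reported TCP is therefore about 39 mm too far along the tool, and the fingers closed above the cheeks. I'll measure the offset more closely.

Run:
```python
from h import *
import pickle
np.set_printoptions(precision=1,suppress=True)
Rt=np.array([[0,-.9683,-.25],[1,0,0],[0,-.25,.9683]])
def tool(s):
    A=s['R'].T@Rt.T; return A,-s['R'].T@s['t']-A@np.array([66.96,-.32,-184.08])
for f in('wrist0','w1','w2'):
    s=pickle.load(open(f+'.pkl','rb'));A,p=tool(s);Q=((cloud(s)-p)@A).reshape(-1,3)
    for sg in(-1,1):
        q=Q[(np.abs(Q[:,0])<14)&(Q[:,1]*sg>36)&(Q[:,1]*sg<62)&(Q[:,2]>-70)&(Q[:,2]<50)]
        print(f,sg,len(q),'z',np.percentile(q[:,2],[90,98,100]),'x',q[:,0].min(),q[:,0].max(),'y',np.percentile(np.abs(q[:,1]),[1,99]))
s=pickle.load(open('side0.pkl','rb'));C=cloud(s);p=np.array([249.9,-599.8,200.5]);R=np.array([[.9239,.3827,0],[.3827,-.9239,0],[0,0,-1]])
Q=((C-p)@R).reshape(-1,3)
for sg in(-1,1):
    q=Q[(np.abs(Q[:,0])<16)&(Q[:,1]*sg>30)&(Q[:,1]*sg<65)&(Q[:,2]>-70)&(Q[:,2]<80)]
    print('side',sg,len(q),np.percentile(q[:,2],[90,98,100]),q.min(0),q.max(0))
o=r.get_obs();print(o['position'])
s=snap('wrist','w6.png');C=cloud(s);R=np.array(o['eef_rot']);Q=((C-o['position'])@R).reshape(-1,3)
q=Q[(Q[:,0]>0)&(Q[:,0]<14)&(np.abs(Q[:,1])<20)&(Q[:,2]>-70)&(Q[:,2]<-15)];print(len(q),np.percentile(q[:,2],[90,98,100]))
```

```text
wrist0 -1 1096 z [-26.6 -23.1 -21.7] x -12.264378975259822 10.856464058957602 y [43.6 53.6]
wrist0 1 1091 z [-26.6 -23.2 -21.4] x -10.91552061557301 10.907737992404233 y [42.7 52.5]
w1 -1 1092 z [-26.5 -23.  -20.7] x -12.687735143524598 10.954085205943219 y [43.6 53.6]
w1 1 1092 z [-26.5 -23.  -20.9] x -10.90893139899196 10.952253303656212 y [42.7 52.6]
w2 -1 1098 z [-26.7 -22.9 -21.1] x -11.737048019790741 10.965555496593064 y [43.6 53.4]
w2 1 1083 z [-26.5 -22.9 -21.1] x -10.638089493527698 10.736950691505438 y [42.7 52.6]
side -1 76 [-25.5 -21.8 -20.6] [ -7.6 -58.5 -69.8] [ 15.1 -44.  -20.6]
side 1 78 [-24.9 -21.2 -19.2] [ -9.4  38.8 -68. ] [ 16.   55.7 -19.2]
[ 491.6 -225.3   28.5]
784 [-25.1 -22.3 -20.5]
```

>>> servo_tool:
  targets:
    - [0, 0, 0, 0, 0, -10, 0]
    - [0, 0, 0, 0, 0, 0, 0]
    - [0, 0, 0, 0, 0, 0, 0]
    - [0, 0, 0, 0, 0, 0, 0]
    - [0, 0, 0, 0, 0, 0, 0]

```text
time: 4.92
position: [491.1, -225.1, 37.9]
eef_rot: [[0.987, 0.162, -0.0], [0.162, -0.987, -0.0], [-0.0, 0.0, -1.0]]
force: [0.0, 0.4, 0.0]
finger_gap: 25.8
```

>>> servo_tool:
  targets:
    - [0, 0, 0, 0, 0, 0, 0]
    - [0, 0, 0, 0, 0, 0, 0]
    - [0, 0, 0, 0, 0, 0, 0]
    - [0, 0, 0, 0, 0, 0, 0]
    - [0, 0, 0, 0, 0, 0, 0]

```text
time: 5.33
position: [491.2, -225.1, 37.9]
eef_rot: [[0.987, 0.162, -0.0], [0.162, -0.987, -0.0], [-0.0, 0.0, -1.0]]
force: [-0.2, 0.8, 0.2]
finger_gap: 59.2
```

Run:
```python
from pl import *
import pickle
np.set_printoptions(precision=1,suppress=True)
o=r.get_obs();print(o['position'],o['finger_gap'])
s=snap('wrist','w7.png');mplane(s,(260,380,60,215))
R=np.array(o['eef_rot']);Q=((cloud(s)-o['position'])@R).reshape(-1,3)
for sg in(-1,1):
    q=Q[(np.abs(Q[:,0])<14)&(Q[:,1]*sg>36)&(Q[:,1]*sg<62)&(Q[:,2]>-70)&(Q[:,2]<-15)]; print(np.percentile(q[:,2],[90,98,100]))
plan([491.6,-226.3,-15.5],9.4)
```

```text
[ 491.2 -225.1   37.9] 59.245315772386846
n 6736 ztop [ 13.   28.7 222.1] bench 0.8814186122827959
all [ 533.8 -219.2] [72.4 48.2] 9.27
cheek [ 532.2 -219.7] [62.  48.3] 8.75
brass 1448 [317.5 131. ] xyz(depth) [ 551.4 -216.6   35.4] at z37 [ 551.2 -216.6   35. ]
brass 85 [317.2 212.2] xyz(depth) [ 506.5 -223.8   39.8] at z37 [ 505.3 -224.1   35. ]
[-26.3 -22.6 -21.5]
[-27.3 -23.4 -21.8]
rotvec [ 0.  0. -0.] shift(tool0) [ 0.2  1.2 53.4] min rows 1.3
```

>>> servo_tool:
  targets:
    - [0, 0, 0, 0.3, 0.3, 0, 0]
    - [0, 0, 0, 0.3, 0.3, 0, 0]
    - [0, 0, 0, 0, 0.3, 4, 0]
    - [0, 0, 0, 0, 0.3, 12, 0]
    - [0, 0, 0, 0, 0, 14, 0]

```text
time: 5.8
position: [492.6, -226.7, 7.7]
eef_rot: [[0.987, 0.162, 0.002], [0.162, -0.987, -0.001], [0.001, 0.001, -1.0]]
force: [-0.0, 0.2, -0.1]
finger_gap: 86.1
```

>>> servo_tool:
  targets:
    - [0, 0, 0, 0, 0, 12, 0]
    - [0, 0, 0, 0, 0, 7, 0]
    - [0, 0, 0, 0, 0, 4, 0]
    - [0, 0, 0, 0, 0, 0, 0]
    - [0, 0, 0, 0, 0, 0, 0]

```text
time: 6.22
position: [492.0, -226.1, -15.2]
eef_rot: [[0.987, 0.162, -0.0], [0.162, -0.987, 0.0], [-0.0, -0.0, -1.0]]
force: [-0.1, -0.2, 0.2]
finger_gap: 87.1
```

>>> servo_tool:
  targets:
    - [0, 0, 0, 0, 0, 0, 255]
    - [0, 0, 0, 0, 0, 0, 255]
    - [0, 0, 0, 0, 0, 0, 255]
    - [0, 0, 0, 0, 0, 0, 255]
    - [0, 0, 0, 0, 0, 0, 255]
  squeeze: 30

```text
time: 6.63
position: [492.1, -226.3, -14.8]
eef_rot: [[0.987, 0.162, 0.0], [0.162, -0.987, -0.0], [0.0, 0.0, -1.0]]
force: [-0.5, 0.5, 0.6]
finger_gap: 61.4
```

>>> servo_tool:
  targets:
    - [0, 0, 0, 0, 0, 0, 255]
    - [0, 0, 0, 0, 0, 0, 255]
    - [0, 0, 0, 0, 0, 0, 255]
    - [0, 0, 0, 0, 0, 0, 255]
    - [0, 0, 0, 0, 0, 0, 255]

```text
time: 7.05
position: [492.0, -226.3, -15.0]
eef_rot: [[0.987, 0.162, 0.0], [0.162, -0.987, -0.0], [0.0, 0.0, -1.0]]
force: [0.4, -0.5, 1.7]
finger_gap: 47.7
```

>>> servo_tool:
  targets:
    - [0, 0, 0, 0, 0, -5, 255]
    - [0, 0, 0, 0, 0, -15, 255]
    - [0, 0, 0, 0, 0, -25, 255]
    - [0, 0, 0, 0, 0, -30, 255]
    - [0, 0, 0, 0, 0, -30, 255]

```text
time: 7.47
position: [490.3, -225.3, 89.7]
eef_rot: [[0.987, 0.162, -0.003], [0.162, -0.987, 0.002], [-0.003, -0.002, -1.0]]
force: [0.1, -0.1, -3.6]
finger_gap: 47.8
```

>>> servo_tool:
  targets:
    - [0, 0, 0.04, 0, 0, -30, 255]
    - [0, 0, 0.06, 0, 0, -30, 255]
    - [0, 0, 0.04, 0, 0, -15, 255]
    - [0, 0, 0.04, 0, 0, 0, 255]
    - [0, 0, 0, 0, 0, 0, 255]

```text
time: 7.88
position: [492.0, -226.1, 165.7]
eef_rot: [[1.0, -0.018, 0.001], [-0.018, -1.0, -0.001], [0.001, 0.001, -1.0]]
force: [0.2, -0.2, -4.8]
finger_gap: 47.9
```

Run:
```python
from h import *
o=r.get_obs();print(o['force'],o['finger_gap'])
plan([500,-105,165],-9,n=5)
```

```text
[ 0.20218364 -0.21741121 -4.81357526] 47.86657149785096
rotvec [ 0.0006 -0.0008  0.1391] shift(tool0) [   5.8 -121.2    0.6] min rows 2.96
[np.float64(0.0001), np.float64(-0.0002), np.float64(0.0278)] pre [  1.2 -24.2   0.1] post [  0.5 -24.3   0.1]
[np.float64(0.0001), np.float64(-0.0002), np.float64(0.0278)] pre [  0.5 -24.3   0.1] post [ -0.2 -24.3   0.1]
[np.float64(0.0001), np.float64(-0.0002), np.float64(0.0278)] pre [ -0.2 -24.3   0.1] post [ -0.9 -24.3   0.1]
[np.float64(0.0001), np.float64(-0.0002), np.float64(0.0278)] pre [ -0.9 -24.3   0.1] post [ -1.5 -24.2   0.1]
[np.float64(0.0001), np.float64(-0.0002), np.float64(0.0278)] pre [ -1.5 -24.2   0.1] post [ -2.2 -24.2   0.1]
```

Mass reads about 0.49 kg, so the plane is held. Next I'll move beside the box.

>>> servo_tool:
  targets:
    - [0, 0, 0.028, 1, -24, 0, 255]
    - [0, 0, 0.028, 0.5, -24, 0, 255]
    - [0, 0, 0.028, 0, -24, 0, 255]
    - [0, 0, 0.028, -1, -24, 0, 255]
    - [0, 0, 0.028, -2, -24, 0, 255]

```text
time: 8.3
position: [497.7, -104.8, 163.3]
eef_rot: [[0.988, -0.157, -0.003], [-0.157, -0.988, 0.001], [-0.003, -0.0, -1.0]]
force: [0.4, 0.1, -5.0]
finger_gap: 48.0
```

>>> servo_tool:
  targets:
    - [0, 0, 0, 0, 0, 0, 255]
    - [0, 0, 0, 0, 0, 0, 255]
    - [0, 0, 0, 0, 0, 0, 255]

```text
time: 8.55
position: [498.2, -106.8, 163.8]
eef_rot: [[0.988, -0.156, -0.002], [-0.156, -0.988, -0.0], [-0.002, 0.001, -1.0]]
force: [-0.2, -1.5, -6.0]
finger_gap: 48.0
```

Run:
```python
from h import *
import pickle
o=r.get_obs();print(o['position'],o['force'],o['eef_rot'])
s=snap('wrist','w8.png');s['o']=o;pickle.dump(s,open('w8.pkl','wb'))
```

```text
[ 498.21118863 -106.77572606  163.80593651] [-0.18114463 -1.54001284 -6.02482705] [[ 9.87799891e-01 -1.55710124e-01 -2.39427147e-03]
 [-1.55711150e-01 -9.87802600e-01 -2.47253870e-04]
 [-2.32656765e-03  6.17052110e-04 -9.99997103e-01]]
```

View pics/w8.png

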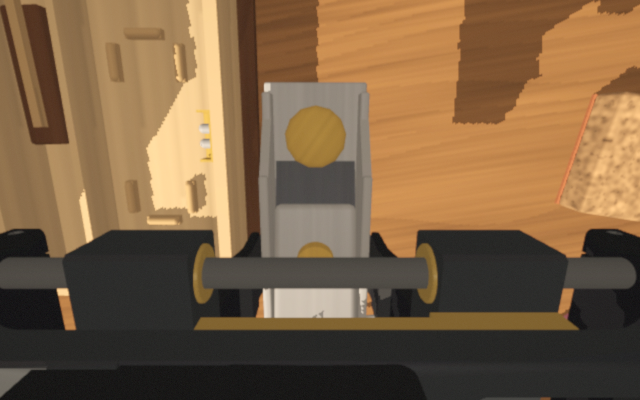

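The picture shows all six strips: end strips at (145,33) and (164,219), side strips at (115,62), (132,195), (181,62) and (193,195). The catch is at (204,135), and the held plane's knob is at (315,136).

```bash
cat > berth.py <<'E'
from pl import *
def strips(s,region=None,lo=5,hi=16):
    C=cloud(s); a=np.radians(-9.1)
    c0=np.array([575,33.]) 
    X=np.array([np.cos(a),np.sin(a)]);Y=np.array([-X[1],X[0]])
    L=np.stack([(C[...,:2]-c0)@X,(C[...,:2]-c0)@Y],-1)
    ins=(np.abs(L[...,0])<120)&(L[...,1]>-60)&(L[...,1]<48)
    zf=C[...,2][ins&(np.abs(L[...,0])<40)&(np.abs(L[...,1])<20)]; zf=np.median(zf); 
    m=(ins&(C[...,2]>zf+lo)&(C[...,2]<zf+hi)).astype(np.uint8)*255
    n,lab,st,ce=cv2.connectedComponentsWithStats(m)
    print('floor z',zf); out=[]
    for i in range(1,n):
        if st[i,4]<60: continue
        P=C[lab==i]; l=L[lab==i]; rc=cv2.minAreaRect(P[:,:2].astype(np.float32))
        print(i,st[i,4],ce[i].round(0),'C',np.round(rc[0],1),'sz',np.round(rc[1],1),round(rc[2],1),'zmax',np.percentile(P[:,2],95).round(1),'loc',l.mean(0).round(1),'ranges',np.r_[l.min(0),l.max(0)].round(1))
    return m,C,L,zf
E
python3 - <<'E'
from berth import *
import pickle
np.set_printoptions(precision=1,suppress=True)
s=pickle.load(open('w8.pkl','rb'))
m,C,L,zf=strips(s)
v=m.copy();im=s['image'].copy();im[m>0]=(0,0,255);cv2.imwrite('pics/w8m.png',im)
# rim
R=(C[...,2]>74)&(C[...,2]<88)&(L[...,0]>-160)&(L[...,0]<160)&(L[...,1]>-110)&(L[...,1]<-60)
P=C[R];print('rim n',len(P),'z',np.median(P[:,2]));rc=cv2.minAreaRect(P[:,:2].astype(np.float32));print(rc)
E
```

```text
floor z 21.323705269299396
1 418 [142.  33.] C [659.5  20.8] sz [32.8  8.5] 81.2 zmax 34.0 loc [85.   0.1] ranges [ 81.2 -15.   89.7  17.7]
2 443 [112.  62.] C [640.8  53.6] sz [ 9.5 31.9] 81.1 zmax 33.9 loc [61.6 29.4] ranges [45.8 26.1 77.7 35.6]
3 402 [179.  62.] C [631.   -4.6] sz [ 8.8 31.7] 81.8 zmax 34.0 loc [ 61.3 -29.2] ranges [ 45.5 -32.5  77.2 -23.6]
4 329 [131. 197.] C [518.7  73.5] sz [ 9.3 32. ] 82.0 zmax 34.1 loc [-61.2  29.9] ranges [-77.9  26.6 -45.9  36. ]
5 302 [190. 197.] C [509.   15.5] sz [ 8.1 31.5] 81.0 zmax 34.1 loc [-61.5 -28.6] ranges [-78.1 -31.8 -46.7 -23.6]
6 271 [163. 220.] C [490.4  48.2] sz [31.8  7.8] 81.0 zmax 34.1 loc [-85.2   0.7] ranges [-89.8 -14.2 -82.   17.5]
rim n 4105 z 81.16847196924756
((560.1954345703125, -34.786476135253906), (18.59441375732422, 202.49749755859375), 80.62017059326172)
```

View pics/w8m.png

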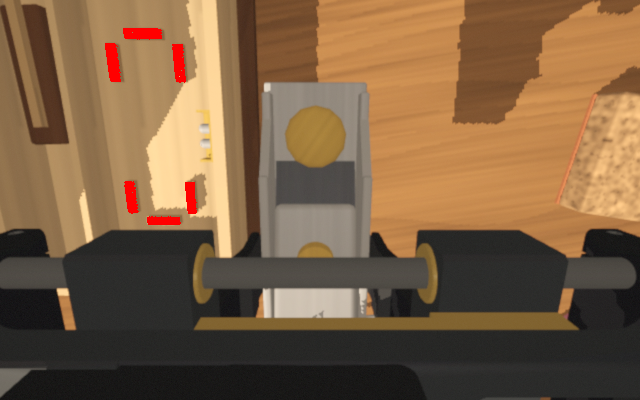

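```bash
cat > held.py <<'E'
from h import *
def held(s,o,vmax=228):
    R=np.array(o['eef_rot']);p=o['position'];C=cloud(s);Q=(C-p)@R
    hsv=cv2.cvtColor(s['image'],cv2.COLOR_BGR2HSV)
    reg=(np.abs(Q[...,1])<30)&(Q[...,0]>-10)&(Q[...,0]<90)&(Q[...,2]>-40)&(Q[...,2]<18); reg[vmax:]=False
    k=(reg&(hsv[...,0]>14)&(hsv[...,0]<32)&(hsv[...,1]>130)&(Q[...,0]>38)&(Q[...,2]<-12)).astype(np.uint8)
    n,lab,st,ce=cv2.connectedComponentsWithStats(k); i=1+np.argmax(st[1:,4]); kn=lab==i
    (u,v),rad=cv2.minEnclosingCircle(np.argwhere(kn)[:,::-1].astype(np.float32))
    d=np.median(Q[kn],0); 
    oo,dd=ray(s,u,v); o2=R.T@(oo-p); d2=R.T@dd; zt=np.percentile(Q[kn][:,2],10)
    at=o2+d2*(zt+2-o2[2])/d2[2]
    print('knob px',(round(u),round(v)),'n',kn.sum(),'tool median',d.round(2),'circle@top',at.round(2),'ztop',zt.round(1))
    # cheek outer edges
    E=[]
    for row in range(60,vmax,4):
        uu=np.flatnonzero(reg[row]&(np.abs(Q[row,:,2]+17)<4))
        if len(uu)>6: E.append((Q[row,uu[0],0],Q[row,uu[0],1],Q[row,uu[-1],0],Q[row,uu[-1],1]))
    E=np.array(E)
    if len(E)>4:
        a=np.polyfit(E[:,0],E[:,1],1);b=np.polyfit(E[:,2],E[:,3],1)
        print('edges slope deg',np.degrees(np.arctan([a[0],b[0]])).round(2),'y at x=0',a[1].round(2),b[1].round(2),'mid',((a[1]+b[1])/2).round(2))
    return Q,reg
E
python3 - <<'E'
from held import *
import pickle
s=pickle.load(open('w8.pkl','rb'));held(s,s['o'])
E
```

```text
Traceback (most recent call last):
  File "held.py", line 7, in held
    n,lab,st,ce=cv2.connectedComponentsWithStats(k); i=1+np.argmax(st[1:,4]); kn=lab==i
                                                         ~~~~~~~~~^^^^^^^^^^
ValueError: attempt to get argmax of an empty sequence
```

```bash
sed -i 's/(Q\[...,2\]>-40)&(Q\[...,2\]<18)/(Q[...,2]>-72)\&(Q[...,2]<-10)/; s/(Q\[...,2\]<-12)/(Q[...,2]<-44)/; s/Q\[row,:,2\]+17)<4/Q[row,:,2]+47)<4/' held.py
python3 - <<'E'
from held import *
import pickle
np.set_printoptions(suppress=True)
s=pickle.load(open('w8.pkl','rb'));Q,reg=held(s,s['o'])
for v in range(85,228,12):
    u=np.flatnonzero(reg[v]);print(v,u[0],u[-1],Q[v,u[0]].round(1),Q[v,u[-1]].round(1))
E
```

```text
knob px (315, 136) n 2796 tool median [ 60.42   0.06 -50.37] circle@top [ 60.28   0.09 -49.74] ztop -51.7
edges slope deg [ 23.17 -23.12] y at x=0 -37.05 36.98 mid -0.03
85 264 366 [ 82.4 -23.7 -20.4] [ 82.4  23.9 -20.8]
97 261 368 [ 76.5 -24.1 -28.4] [ 76.5  23.6 -30.1]
109 262 368 [ 71.3 -23.5 -30.6] [ 71.4  23.9 -29.3]
121 262 368 [ 66.1 -23.7 -30.9] [ 66.1  24.  -29.9]
133 261 368 [ 61.  -23.7 -35. ] [ 61.   23.5 -34.7]
145 262 369 [ 56. -23. -38.] [ 56.   23.7 -37.2]
157 260 370 [ 51.  -23.9 -39.3] [ 51.   23.9 -39.9]
169 259 370 [ 46.1 -24.  -42.3] [ 46.2  23.7 -42.4]
181 258 371 [ 41.7 -23.9 -46.5] [ 41.8  23.6 -46.9]
193 259 371 [ 36.6 -23.6 -47. ] [ 36.7  23.8 -47.2]
205 259 370 [ 31.7 -23.6 -48.3] [ 31.3  23.6 -46.8]
217 260 369 [ 26.  -23.6 -47.1] [ 25.9  23.5 -46.6]
```

Run:
```python
from berth import *
import pickle
np.set_printoptions(precision=2,suppress=True)
s=pickle.load(open('w8.pkl','rb'))
m,C,L,zf=strips(s,lo=9.5)
plan([571,35.2,120],-9.25,n=5)
```

```text
floor z 21.323705269299396
1 315 [141.  32.] C [659.5  20.7] sz [30.8  7.5] 81.1 zmax 34.1 loc [85.4  0.8] ranges [ 81.7 -14.2  89.2  16.6]
2 294 [111.  61.] C [640.8  53.4] sz [ 8.1 30.7] 80.0 zmax 34.0 loc [61.8 30.1] ranges [46.4 26.3 77.1 34.5]
3 290 [177.  62.] C [630.9  -4.6] sz [ 8.1 30.7] 80.8 zmax 34.2 loc [ 61.5 -28.6] ranges [ 45.8 -32.4  76.5 -24.2]
4 216 [129. 198.] C [518.1  73.5] sz [ 8.5 30.4] 79.8 zmax 34.2 loc [-61.9  30.7] ranges [-77.8  26.7 -47.4  35.3]
5 215 [189. 198.] C [509.   15.5] sz [ 7.7 30.2] 80.3 zmax 34.3 loc [-61.7 -28. ] ranges [-77.5 -31.7 -47.3 -23.8]
6 202 [162. 221.] C [490.4  47.9] sz [30.8  6.5] 81.5 zmax 34.1 loc [-85.6   1.3] ranges [-89.2 -14.1 -82.6  16.7]
rotvec [0. 0. 0.] shift(tool0) [  49.5 -152.2   43.8] min rows 4.0
[np.float64(0.0001), np.float64(0.0004), np.float64(0.0007)] pre [  9.9 -30.4   8.8] post [  9.9 -30.4   8.8]
[np.float64(0.0001), np.float64(0.0004), np.float64(0.0007)] pre [  9.9 -30.4   8.8] post [  9.8 -30.5   8.8]
[np.float64(0.0001), np.float64(0.0004), np.float64(0.0007)] pre [  9.8 -30.5   8.8] post [  9.8 -30.5   8.8]
[np.float64(0.0001), np.float64(0.0004), np.float64(0.0007)] pre [  9.8 -30.5   8.8] post [  9.8 -30.5   8.8]
[np.float64(0.0001), np.float64(0.0004), np.float64(0.0007)] pre [  9.8 -30.5   8.8] post [  9.8 -30.5   8.8]
```

>>> servo_tool:
  targets:
    - [0, 0, 0.001, 8, -25, 0, 255]
    - [0, 0, 0.001, 11, -32, 6, 255]
    - [0, 0, 0.001, 11, -34, 11, 255]
    - [0, 0, 0, 10, -34, 13, 255]
    - [0, 0, 0, 9, -27, 13, 255]

```text
time: 9.02
position: [572.6, 37.4, 121.3]
eef_rot: [[0.987, -0.16, 0.0], [-0.16, -0.987, 0.001], [0.0, -0.001, -1.0]]
force: [0.6, -0.9, -4.5]
finger_gap: 48.0
```

>>> servo_tool:
  targets:
    - [0, 0, 0, 0, 0, 0, 255]
    - [0, 0, 0, 0, 0, 0, 255]
    - [0, 0, 0, 0, 0, 0, 255]
    - [0, 0, 0, 0, 0, 0, 255]

```text
time: 9.35
position: [571.7, 33.5, 121.9]
eef_rot: [[0.987, -0.163, -0.0], [-0.163, -0.987, -0.001], [-0.0, 0.001, -1.0]]
force: [0.3, 0.1, -4.9]
finger_gap: 48.1
```

Run:
```python
from held import *
import berth,pickle
np.set_printoptions(precision=2,suppress=True)
o=r.get_obs();print(o['position'],o['force'],o['joint_vel'])
s=snap('wrist','w9.png');s['o']=o;pickle.dump(s,open('w9.pkl','wb'))
held(s,o); 
try: berth.strips(s,lo=7)
except Exception as e: print(e)
plan([570.75,35.1,60],-9.25)
```

```text
[571.74  33.51 121.89] [ 0.33  0.14 -4.9 ] [ 0.35 -0.71 -0.11 -0.06 -0.32  0.03 -0.12]
knob px (315, 136) n 2797 tool median [ 60.44   0.11 -50.27] circle@top [ 60.29   0.12 -49.66] ztop -51.7
edges slope deg [ 23.18 -23.18] y at x=0 -37.45 37.1 mid -0.18
floor z 242.26610742095275
13 25602 [380. 362.] C [593.1  24.1] sz [107.9  10.4] 79.3 zmax 257.6 loc [ 20.7 -11.7] ranges [ 12.7 -60.   23.4  48. ]
rotvec [ 0. -0. -0.] shift(tool0) [-1.3 -1.3 62.1] min rows 1.52
```

View pics/w9.png

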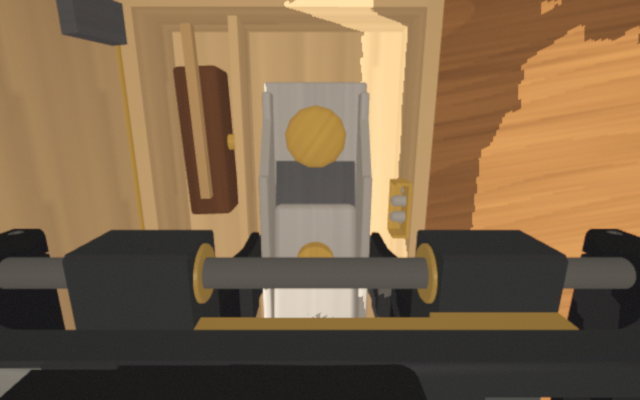

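>>> servo_tool:
  targets:
    - [0, 0, 0, -0.6, -0.6, 8, 255]
    - [0, 0, 0, -0.6, -0.6, 18, 255]
    - [0, 0, 0, 0, 0, 24, 255]
    - [0, 0, 0, 0, 0, 20, 255]
    - [0, 0, 0, 0, 0, 10, 255]

```text
time: 9.82
position: [568.6, 36.1, 39.1]
eef_rot: [[0.987, -0.161, -0.004], [-0.161, -0.987, -0.001], [-0.004, 0.001, -1.0]]
force: [-1.1, 0.2, -4.5]
finger_gap: 47.6
```

>>> servo_tool:
  targets:
    - [0, 0, 0, 0, 0, 4, 255]
    - [0, 0, 0, 0, 0, 0, 255]
    - [0, 0, 0, 0, 0, 0, 255]
    - [0, 0, 0, 0, 0, 0, 255]

```text
time: 10.15
position: [572.0, 37.5, 39.4]
eef_rot: [[0.987, -0.16, 0.003], [-0.16, -0.987, -0.0], [0.003, -0.0, -1.0]]
force: [0.7, -0.7, -4.2]
finger_gap: 48.0
```

Run:
```python
from held import *
import pickle
np.set_printoptions(precision=2,suppress=True)
o=r.get_obs();print(o['position'],o['force'],o['joint_vel'])
s=snap('wrist','w10.png');s['o']=o
held(s,o); 
plan([570.75,35.1,20],-9.25)
```

```text
[572.01  37.47  39.4 ] [ 0.69 -0.7  -4.24] [ 0.06 -0.15 -0.06  0.   -0.01  0.03 -0.05]
knob px (315, 136) n 2795 tool median [ 60.41   0.09 -50.33] circle@top [ 60.26   0.21 -49.74] ztop -51.7
edges slope deg [ 23.33 -23.12] y at x=0 -36.95 36.78 mid -0.09
rotvec [-0. -0.  0.] shift(tool0) [-0.9  2.6 19.4] min rows 0.47
```

View pics/w10.png

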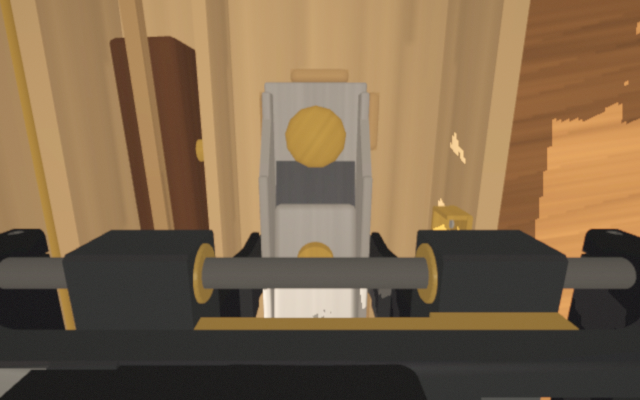

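The plane sits about 2.5 mm too far left: the end strip is centred at u 320 and the plane at 315, with the right strips showing at (373,120). The pose reading says the same, so I'll correct by that.

>>> servo_tool:
  targets:
    - [0, 0, 0, -0.4, 1.2, 2, 255]
    - [0, 0, 0, -0.4, 1.3, 2, 255]
    - [0, 0, 0, 0, 0, 0, 255]
    - [0, 0, 0, 0, 0, 0, 255]
    - [0, 0, 0, 0, 0, 0, 255]

```text
time: 10.62
position: [569.5, 35.0, 33.9]
eef_rot: [[0.987, -0.16, -0.0], [-0.16, -0.987, -0.0], [-0.0, 0.0, -1.0]]
force: [-0.4, -0.7, -3.9]
finger_gap: 47.9
```

```bash
cat > chk.py <<'E'
from held import *
np.set_printoptions(precision=2,suppress=True)
def strips2():
    o=r.get_obs();print('pos',o['position'],'F',o['force'],'jv',np.abs(o['joint_vel']).max())
    s=snap('wrist'); R=np.array(o['eef_rot']); Q=(cloud(s)-o['position'])@R
    P=cloud(s); a=np.radians(-9.25);X=np.array([np.cos(a),np.sin(a)]);Y=np.array([-X[1],X[0]])
    L=np.stack([(P[...,:2]-[574.9,34.4])@X,(P[...,:2]-[574.9,34.4])@Y],-1)
    z=P[...,2]; m=(z>29)&(z<36); m[228:]=False
    for n,c in(('end',(L[...,0]>80)&(L[...,0]<92)&(np.abs(L[...,1])<22)),('R',(L[...,1]<-22)&(L[...,1]>-37)&(L[...,0]>40)&(L[...,0]<79)),('L',(L[...,1]>22)&(L[...,1]<37)&(L[...,0]>40)&(L[...,0]<79))):
        k=m&c; q=Q[k]
        if len(q)>10: print(n,len(q),'tool min',np.percentile(q,2,0).round(1),'max',np.percentile(q,98,0).round(1))
    return s
E
python3 - <<'E'
from chk import *
s=strips2();cv2.imwrite('pics/w11.png',s['image'])
plan([570.75,35.1,20],-9.25)
E
```

```text
pos [569.5   35.05  33.91] F [-0.36 -0.72 -3.92] jv 0.17631568978669312
end 941 tool min [ 87.7 -15.7  -0.6] max [95.1 14.4  4.4]
R 354 tool min [53.1 28.2 -0.5] max [82.7 32.7  4.4]
L 512 tool min [ 52.6 -33.9  -0.5] max [ 83.1 -28.5   4.5]
rotvec [-0. -0.  0.] shift(tool0) [ 1.2 -0.2 14. ] min rows 0.34
```

View pics/w11.png

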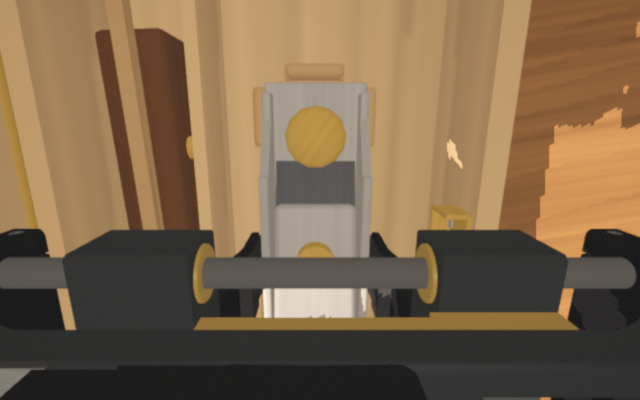

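>>> servo_tool:
  targets:
    - [0, 0, 0, 0.6, -0.2, 2, 255]
    - [0, 0, 0, 0.6, -0.2, 4, 255]
    - [0, 0, 0, 0, 0, 2, 255]
    - [0, 0, 0, 0, 0, 0, 255]
    - [0, 0, 0, 0, 0, 0, 255]

```text
time: 11.08
position: [570.5, 35.3, 25.5]
eef_rot: [[0.987, -0.159, -0.001], [-0.159, -0.987, 0.0], [-0.001, 0.0, -1.0]]
force: [-0.4, -0.6, -4.5]
finger_gap: 47.9
```

Run:
```python
from chk import *
s=strips2();cv2.imwrite('pics/w12.png',s['image'])
plan([570.75,35.4,5.5],-9.25)
```

```text
pos [570.48  35.33  25.55] F [-0.37 -0.61 -4.54] jv 0.3208508772486079
end 1034 tool min [ 86.8 -15.   -9. ] max [94.2 15.  -3.8]
R 593 tool min [51.8 27.5 -9. ] max [82.  33.1 -4.4]
L 650 tool min [ 52.3 -33.3  -9. ] max [ 82.3 -27.3  -4.2]
rotvec [0. 0. 0.] shift(tool0) [ 0.1 -0.1 20.3] min rows 0.49
```

>>> servo_tool:
  targets:
    - [0, 0, 0, 0.2, 0, 2, 255]
    - [0, 0, 0, 0, 0, 3, 255]
    - [0, 0, 0, 0, 0, 3, 255]
    - [0, 0, 0, 0, 0, 3, 255]
    - [0, 0, 0, 0, 0, 2, 255]

```text
time: 11.55
position: [570.6, 35.2, 12.3]
eef_rot: [[0.987, -0.16, -0.001], [-0.16, -0.987, -0.0], [-0.001, 0.0, -1.0]]
force: [0.2, -1.0, -5.2]
finger_gap: 48.1
```

>>> servo_tool:
  targets:
    - [0, 0, 0, 0, 0, 1, 255]
    - [0, 0, 0, 0, 0, 1, 255]
    - [0, 0, 0, 0, 0, 0, 255]

```text
time: 11.8
position: [570.9, 35.2, 10.7]
eef_rot: [[0.987, -0.159, -0.0], [-0.159, -0.987, -0.0], [-0.0, 0.0, -1.0]]
force: [0.4, -0.5, -4.8]
finger_gap: 47.6
```

>>> servo_tool:
  targets:
    - [0, 0, 0, 0, 0, 1, 255]
    - [0, 0, 0, 0, 0, 1, 255]
    - [0, 0, 0, 0, 0, 1, 255]
    - [0, 0, 0, 0, 0, 0.5, 255]
    - [0, 0, 0, 0, 0, 0, 255]

```text
time: 12.22
position: [570.8, 35.2, 7.3]
eef_rot: [[0.987, -0.16, -0.0], [-0.16, -0.987, -0.0], [-0.0, 0.0, -1.0]]
force: [-0.3, 0.3, -4.0]
finger_gap: 48.1
```

>>> servo_tool:
  targets:
    - [0, 0, 0, 0, 0, 0.5, 255]
    - [0, 0, 0, 0, 0, 0, 255]
    - [0, 0, 0, 0, 0, 0, 255]

```text
time: 12.47
position: [571.0, 35.2, 6.9]
eef_rot: [[0.987, -0.16, -0.0], [-0.16, -0.987, -0.0], [0.0, 0.0, -1.0]]
force: [-1.3, 0.2, -4.2]
finger_gap: 47.8
```

>>> servo_tool:
  targets:
    - [0, 0, 0, 0, 0, 0.5, 255]
    - [0, 0, 0, 0, 0, 0, 255]
    - [0, 0, 0, 0, 0, 0, 255]

```text
time: 12.72
position: [571.0, 35.2, 6.4]
eef_rot: [[0.987, -0.16, -0.0], [-0.16, -0.987, -0.0], [0.0, 0.0, -1.0]]
force: [0.8, -0.2, -4.7]
finger_gap: 47.8
```

>>> servo_tool:
  targets:
    - [0, 0, 0, 0, 0, 0.5, 255]
    - [0, 0, 0, 0, 0, 0, 255]
    - [0, 0, 0, 0, 0, 0, 255]

```text
time: 12.97
position: [571.0, 35.2, 6.0]
eef_rot: [[0.987, -0.159, 0.0], [-0.159, -0.987, -0.0], [0.0, 0.0, -1.0]]
force: [0.6, 1.0, -4.1]
finger_gap: 47.7
```

>>> servo_tool:
  targets:
    - [0, 0, 0, 0, 0, 0.5, 255]
    - [0, 0, 0, 0, 0, 0, 255]
    - [0, 0, 0, 0, 0, 0, 255]

```text
time: 13.22
position: [571.1, 35.2, 6.0]
eef_rot: [[0.987, -0.16, 0.0], [-0.16, -0.987, -0.0], [0.0, 0.0, -1.0]]
force: [-2.5, -0.5, 0.9]
finger_gap: 47.8
```

>>> servo_tool:
  targets:
    - [0, 0, 0, 0, 0, 0, 255]
    - [0, 0, 0, 0, 0, 0, 255]
  squeeze: 5

```text
time: 13.38
position: [571.1, 35.3, 5.9]
eef_rot: [[0.987, -0.16, 0.0], [-0.16, -0.987, -0.0], [0.0, 0.0, -1.0]]
force: [-2.8, 0.6, 3.8]
finger_gap: 47.9
```

>>> servo_tool:
  targets:
    - [0, 0, 0, 0, 0, 0, 100]
    - [0, 0, 0, 0, 0, 0, 85]
    - [0, 0, 0, 0, 0, 0, 82]
    - [0, 0, 0, 0, 0, 0, 82]
    - [0, 0, 0, 0, 0, 0, 82]

```text
time: 13.8
position: [571.2, 35.3, 5.4]
eef_rot: [[0.987, -0.16, 0.0], [-0.16, -0.987, 0.0], [0.0, -0.0, -1.0]]
force: [0.2, -1.0, 0.6]
finger_gap: 58.6
```

Run:
```python
from chk import *
s=strips2();cv2.imwrite('pics/w13.png',s['image']);held(s,r.get_obs())
```

```text
pos [571.2   35.25   5.44] F [ 0.19 -1.03  0.55] jv 0.10757712206672897
end 1328 tool min [ 86.2 -15.  -28.8] max [ 93.6  15.1 -23.9]
R 1193 tool min [ 51.   23.9 -29.8] max [ 81.   33.  -24.1]
L 1234 tool min [ 50.9 -33.2 -30.1] max [ 81.5 -22.9 -23.9]
knob px (315, 137) n 2818 tool median [ 60.22   0.08 -50.88] circle@top [ 60.21   0.08 -50.26] ztop -52.3
edges slope deg [ 23.46 -23.27] y at x=0 -37.86 37.75 mid -0.06
```

View pics/w13.png

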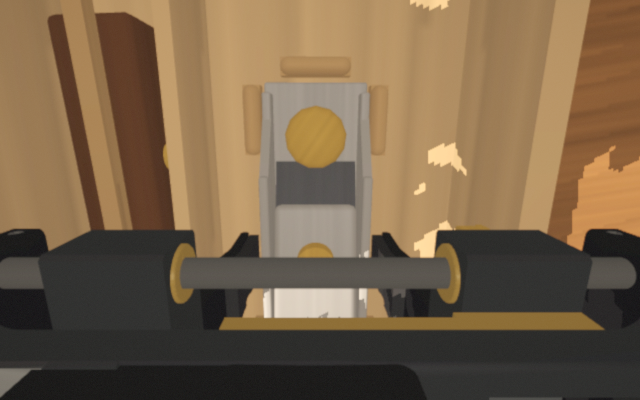

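The plane is home. Strips show evenly on both sides at (252,120) and (380,120), and the end strip is at (315,67), 2 mm ahead of the toe. Next I'll lift off and check joint angles and the lid.

>>> servo_tool:
  targets:
    - [0, 0, 0, 0, 0, -3, 82]
    - [0, 0, 0, 0, 0, -8, 82]
    - [0, 0, 0, 0, 0, -20, 82]
    - [0, 0, 0, 0, 0, -35, 82]
    - [0, 0, 0, 0, 0, -40, 82]

```text
time: 14.27
position: [569.2, 35.3, 111.4]
eef_rot: [[0.987, -0.159, -0.004], [-0.159, -0.987, 0.0], [-0.004, 0.0, -1.0]]
force: [1.9, 0.4, -0.0]
finger_gap: 58.9
```

>>> servo_tool:
  targets:
    - [0, 0, 0, 0, 0, -40, 255]
    - [0, 0, 0, 0, 0, -40, 255]
    - [0, 0, 0, 0, 0, -20, 255]
    - [0, 0, 0, 0, 0, 0, 255]
    - [0, 0, 0, 0, 0, 0, 255]
  squeeze: 30

```text
time: 14.68
position: [571.9, 35.5, 213.5]
eef_rot: [[0.987, -0.159, 0.004], [-0.159, -0.987, -0.0], [0.004, -0.0, -1.0]]
force: [-0.3, -1.5, -1.0]
finger_gap: 33.4
```

Run:
```python
from h import *
import berth,pickle
np.set_printoptions(precision=2,suppress=True)
o=r.get_obs();print(o['position'],o['qpos'],o['force'])
s=snap('wrist','w14.png')
# plane pose
C=cloud(s);a=np.radians(-9.25);X=np.array([np.cos(a),np.sin(a)]);Y=np.array([-X[1],X[0]])
L=np.stack([(C[...,:2]-[574.9,34.4])@X,(C[...,:2]-[574.9,34.4])@Y,C[...,2]],-1)
hsv=cv2.cvtColor(s['image'],cv2.COLOR_BGR2HSV)
k=((hsv[...,0]>14)&(hsv[...,0]<32)&(hsv[...,1]>130)&(np.abs(L[...,0]-56)<22)&(np.abs(L[...,1])<18)&(L[...,2]>48)&(L[...,2]<64))
print('knob loc',np.median(L[k],0),k.sum(),'top',np.percentile(L[k][:,2],95))
t=snap('top','t14.png');d=snap('side','s14.png');pickle.dump((t,d),open('p14.pkl','wb'))
hm=np.array([574.9,34.4])+120*Y
for c in(t,d):
    C=cloud(c); q=np.stack([(C[...,:2]-hm)@X,(C[...,:2]-hm)@Y,C[...,2]-80.5],-1).reshape(-1,3)
    k=q[(np.abs(q[:,0])<125)&(q[:,1]>-10)&(q[:,1]<110)&(q[:,2]>40)&(q[:,2]<185)]
    f=np.linalg.lstsq(np.c_[k[:,2],np.ones(len(k))],k[:,1],rcond=None)[0]; res=k[:,1]-f[0]*k[:,2]-f[1]
    k=k[np.abs(res)<6];f=np.linalg.lstsq(np.c_[k[:,2],np.ones(len(k))],k[:,1],rcond=None)[0]
    e=q[(np.abs(q[:,0])<135)&(q[:,1]>0)&(q[:,1]<130)&(q[:,2]>150)&(q[:,2]<240)]
    print('lid n',len(k),'theta',np.pi/2+np.arctan(f[0]),'offset at hinge',f[1],'zmax',np.percentile(e[:,2],99),'ymax',np.percentile(e[:,1],98))
plan([570,35,310],-9.25)
```

```text
[571.86  35.48 213.5 ] [  23.48   10.96  -33.74   92.6     6.26   78.12 -110.22] [-0.29 -1.52 -1.02]
knob loc [55.88  0.31 56.46] 438 top 58.16591624460548
lid n 2097 theta 1.9171436123132526 offset at hinge 2.725635710565384 zmax 196.60789989373245 ymax 80.48840817543868
lid n 1160 theta 1.919582029691228 offset at hinge 12.423627499074653 zmax 192.8975701277223 ymax 80.72552118506859
rotvec [0. 0. 0.] shift(tool0) [  -0.2    0.1 -100.1] min rows 2.44
```

View pics/w14.png

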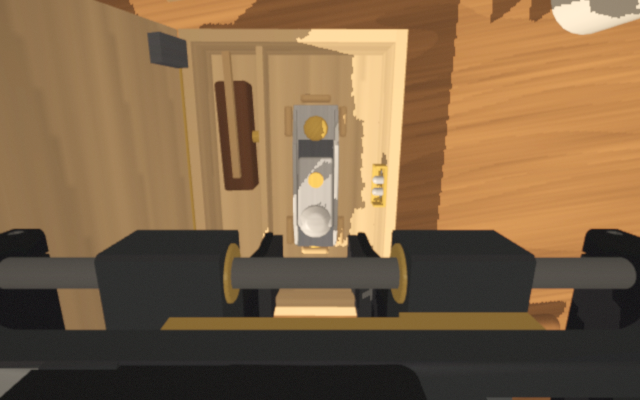

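>>> servo_tool:
  targets:
    - [0, 0, -0.12, 0, 0, -20, 255]
    - [0, 0, -0.12, 0, 0, -25, 255]
    - [0, 0, -0.12, 0, 0, -25, 255]
    - [0, 0, -0.12, 0, 0, -20, 255]
    - [0, 0, -0.12, 0, 0, 0, 255]

```text
time: 15.25
position: [572.3, 35.7, 304.3]
eef_rot: [[0.902, 0.431, 0.004], [0.431, -0.902, 0.0], [0.004, 0.001, -1.0]]
force: [0.1, 1.0, 1.1]
finger_gap: 0.9
```

>>> servo_tool:
  targets:
    - [0, 0, -0.12, 0, 0, 0, 255]
    - [0, 0, -0.12, 0, 0, 0, 255]
    - [0, 0, -0.12, 0, 0, 0, 255]
    - [0, 0, -0.12, 0, 0, 0, 255]
    - [0, 0, -0.12, 0, 0, 0, 255]

```text
time: 15.67
position: [570.2, 35.1, 299.5]
eef_rot: [[0.501, 0.865, -0.003], [0.865, -0.501, 0.0], [-0.002, -0.003, -1.0]]
force: [-0.6, 0.3, 0.0]
finger_gap: 0.2
```

>>> servo_tool:
  targets:
    - [0, 0, -0.12, 0, 0, 0, 255]
    - [0, 0, -0.12, 0, 0, 0, 255]
    - [0, 0, -0.12, 0, 0, 0, 255]
    - [0, 0, 0, 0, 0, 0, 255]
    - [0, 0, 0, 0, 0, 0, 255]

```text
time: 16.08
position: [570.5, 35.1, 300.0]
eef_rot: [[0.173, 0.985, -0.003], [0.985, -0.173, 0.0], [-0.0, -0.003, -1.0]]
force: [-0.8, -0.3, 0.0]
finger_gap: 0.6
```

Run:
```python
from h import *
np.set_printoptions(precision=2,suppress=True)
o=r.get_obs();print(o['position'],o['qpos'],o['force'],o['finger_gap'])
plan([613.5,271.2,300],80.75)
```

```text
[570.45  35.13 300.01] [ 30.32  10.68 -42.15  84.02   7.1   88.17 -21.56] [-0.81 -0.35  0.04] 0.5926706693759329
rotvec [-0.    0.   -0.01] shift(tool0) [240.    1.4  -0. ] min rows 5.85
```

>>> servo_tool:
  targets:
    - [0, 0, -0.008, 15, 0, 0, 255]
    - [0, 0, 0, 30, 0, 0, 255]
    - [0, 0, 0, 35, 0, 0, 255]
    - [0, 0, 0, 35, 0, 0, 255]
    - [0, 0, 0, 35, 0, 0, 255]

```text
time: 16.5
position: [595.3, 185.9, 301.2]
eef_rot: [[0.164, 0.986, -0.0], [0.986, -0.164, 0.0], [0.0, -0.0, -1.0]]
force: [0.2, -0.7, 0.8]
finger_gap: 0.5
```

>>> servo_tool:
  targets:
    - [0, 0, 0, 35, 0, 0, 255]
    - [0, 0, 0, 30, 0, 0, 255]
    - [0, 0, 0, 20, 0, 0, 255]
    - [0, 0, 0, 5, 0, 0, 255]
    - [0, 0, 0, 0, 0, 0, 255]

```text
time: 16.92
position: [608.8, 275.3, 300.6]
eef_rot: [[0.159, 0.987, -0.002], [0.987, -0.159, 0.001], [0.001, -0.002, -1.0]]
force: [0.1, -0.2, -0.5]
finger_gap: 0.5
```

Run:
```python
from h import *
np.set_printoptions(precision=2,suppress=True)
o=r.get_obs();print(o['position'],o['qpos'],o['force'],o['finger_gap'])
s=snap('side','s15.png')
cv2.imwrite('pics/s15.png',cv2.resize(s['image'][60:320,160:460],None,fx=2.3,fy=2.3))
plan([613.5,271.2,225],80.75)
```

```text
[608.77 275.29 300.6 ] [  4.71  25.39 -46.34  69.27  17.97  92.51 -47.07] [ 0.13 -0.24 -0.48] 0.4814165192283199
rotvec [-0.  0. -0.] shift(tool0) [-1.   4.2 75.9] min rows 1.85
```

View pics/s15.png

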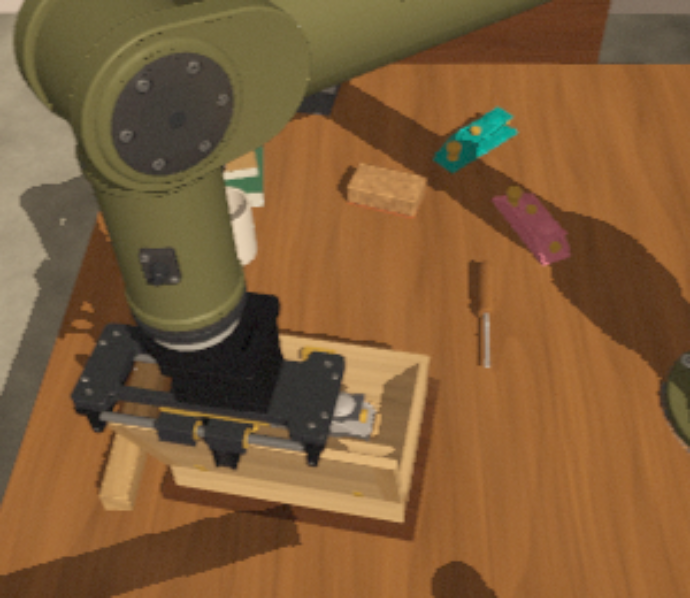

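>>> servo_tool:
  targets:
    - [0, 0, 0, 0, 1, 15, 255]
    - [0, 0, 0, 0, 1, 25, 255]
    - [0, 0, 0, 0, 1, 22, 255]
    - [0, 0, 0, 0, 1, 12, 255]
    - [0, 0, 0, 0, 0, 0, 255]

```text
time: 17.38
position: [613.5, 267.9, 224.3]
eef_rot: [[0.166, 0.986, -0.004], [0.986, -0.166, -0.004], [-0.004, -0.003, -1.0]]
force: [-0.5, -0.6, 1.0]
finger_gap: 0.4
```

>>> servo_tool:
  targets:
    - [0, 0, 0, 0, 0, 0, 255]
    - [0, 0, 0, -4, 0, 0, 255]
    - [0, 0, 0, -8, 0, 0, 255]
    - [0, 0, 0, -8, 0, 0, 255]
    - [0, 0, 0, -8, 0, 0, 255]

```text
time: 17.8
position: [609.7, 242.8, 228.4]
eef_rot: [[0.163, 0.987, 0.001], [0.987, -0.163, -0.0], [0.0, 0.001, -1.0]]
force: [0.4, 0.1, 0.0]
finger_gap: 0.3
```

>>> servo_tool:
  targets:
    - [0, 0, 0, -6, 0, 0, 255]
    - [0, 0, 0, -4, 0, 0, 255]
    - [0, 0, 0, -4, 0, 0, 255]
    - [0, 0, 0, -4, 0, 0, 255]

```text
time: 18.13
position: [606.6, 226.4, 228.0]
eef_rot: [[0.162, 0.987, 0.001], [0.987, -0.162, 0.001], [0.001, 0.001, -1.0]]
force: [0.8, 1.5, 2.3]
finger_gap: 0.3
```

>>> servo_tool:
  targets:
    - [0, 0, 0, -5, 0, 0, 255]
    - [0, 0, 0, -7, 0, 0, 255]
    - [0, 0, 0, -7, 0, 0, 255]
    - [0, 0, 0, -7, 0, 0, 255]
    - [0, 0, 0, -7, 0, 0, 255]

```text
time: 18.55
position: [600.9, 192.3, 227.1]
eef_rot: [[0.163, 0.987, -0.001], [0.987, -0.163, -0.001], [-0.001, -0.001, -1.0]]
force: [-0.1, 1.1, 1.5]
finger_gap: 0.2
```

>>> servo_tool:
  targets:
    - [0, 0, 0, -7, 0, 1, 255]
    - [0, 0, 0, -7, 0, 1, 255]
    - [0, 0, 0, -7, 0, 1, 255]
    - [0, 0, 0, -7, 0, 1, 255]
    - [0, 0, 0, -7, 0, 1, 255]

```text
time: 18.97
position: [595.3, 158.1, 222.3]
eef_rot: [[0.162, 0.987, -0.0], [0.987, -0.162, -0.0], [-0.0, -0.0, -1.0]]
force: [-0.1, 1.6, 1.4]
finger_gap: 0.5
```

```bash
cat > lid.py <<'E'
from h import *
a=np.radians(-9.25);X=np.array([np.cos(a),np.sin(a)]);Y=np.array([-X[1],X[0]]);hm=np.array([574.9,34.4])+120*Y
def loc(P): 
    return np.stack([(P[...,:2]-hm)@X,(P[...,:2]-hm)@Y,P[...,2]-80.5],-1)
def look(name,f=None):
    o=r.get_obs(); p=loc(np.array(o['position'])); print('t',round(o['time'],2),'tcp loc',p.round(1),'tip z',(p[2]+21.5).round(1),'F',o['force'].round(1))
    for c in name:
        s=snap(c)
        if f: cv2.imwrite('pics/'+c+f,cv2.resize(s['image'][60:320,160:460],None,fx=2.3,fy=2.3))
        q=loc(cloud(s)); k=q[(np.abs(q[...,0])<138)&(q[...,1]>-250)&(q[...,1]<110)&(q[...,2]>-2)&(q[...,2]<225)]
        # lid candidates: angle of points with radius 150..212 at x outer thirds
        k=k[(np.abs(k[:,0])>70)]
        rr=np.hypot(k[:,1],k[:,2]); th=np.arctan2(k[:,2],-k[:,1]); e=(rr>160)&(rr<215)
        h,b=np.histogram(th[e],bins=np.arange(-.02,2.1,.04)); i=np.argsort(h)[::-1][:4]; print(c,[(round(b[j]+.02,2),int(h[j])) for j in i])
E
python3 -c "
from lid import *
look(['side','top'],'16.png')"
```

```text
t 18.97 tcp loc [  0.3   5.4 141.8] tip z 163.3 F [-0.1  1.6  1.4]
side [(np.float64(1.52), 422), (np.float64(1.56), 208), (np.float64(0.0), 86), (np.float64(1.48), 26)]
top [(np.float64(0.0), 117), (np.float64(1.48), 60), (np.float64(0.04), 27), (np.float64(1.52), 10)]
```

View pics/side16.png

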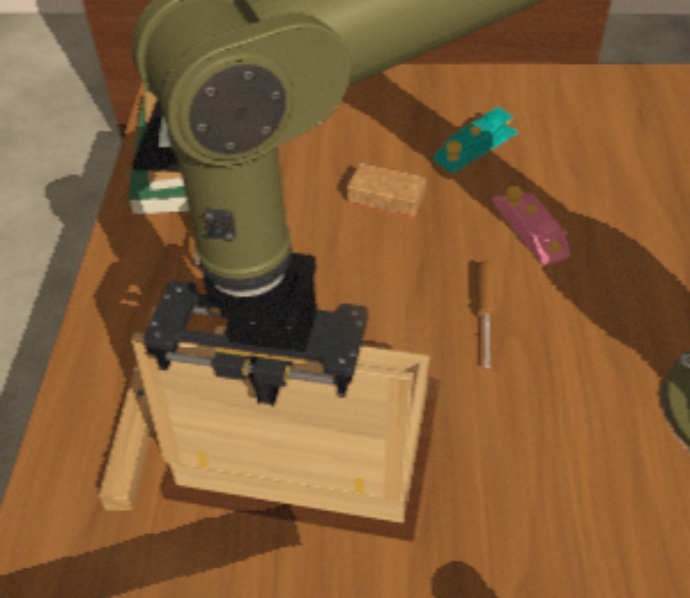

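The lid is upright, at about 1.55 rad, and follows the finger with about 2 N. I'll go on pushing.

>>> servo_tool:
  targets:
    - [0, 0, 0, -7, 0, 1, 255]
    - [0, 0, 0, -7, 0, 1, 255]
    - [0, 0, 0, -7, 0, 1, 255]
    - [0, 0, 0, -7, 0, 1, 255]
    - [0, 0, 0, -7, 0, 1, 255]

```text
time: 19.48
position: [589.4, 123.5, 217.0]
eef_rot: [[0.162, 0.987, -0.001], [0.987, -0.162, -0.0], [-0.0, -0.001, -1.0]]
force: [0.4, 0.4, 0.2]
finger_gap: 0.6
```

>>> servo_tool:
  targets:
    - [0, 0, 0, -5, 0, 1, 255]
    - [0, 0, 0, -5, 0, 1, 255]
    - [0, 0, 0, -4, 0, 1, 255]
    - [0, 0, 0, 0, 0, 0, 255]

```text
time: 19.82
position: [587.5, 108.8, 214.1]
eef_rot: [[0.164, 0.986, -0.001], [0.986, -0.164, -0.001], [-0.001, -0.0, -1.0]]
force: [1.4, -0.3, -0.4]
finger_gap: 0.6
```

```bash
python3 -c "
from lid import *
look(['side'],'17.png')"
```

```text
t 19.82 tcp loc [  0.4 -44.5 133.6] tip z 155.1 F [ 1.4 -0.3 -0.4]
side [(np.float64(1.2), 607), (np.float64(1.24), 92), (np.float64(0.0), 32), (np.float64(1.16), 16)]
```

>>> servo_tool:
  targets:
    - [0, 0, 0, 1, 0, 0, 255]
    - [0, 0, 0, 2, 0, 0, 255]
    - [0, 0, 0, 0, 0, 0, 255]

```text
time: 20.12
position: [588.0, 114.6, 214.6]
eef_rot: [[0.161, 0.987, 0.0], [0.987, -0.161, 0.001], [0.001, 0.0, -1.0]]
force: [-0.0, -0.2, -0.0]
finger_gap: 0.8
```

```bash
python3 -c "
from lid import *
look(['side'],'18.png')"
```

```text
t 20.12 tcp loc [  0.  -38.7 134.1] tip z 155.6 F [-0.  -0.2 -0. ]
side [(np.float64(1.12), 313), (np.float64(1.16), 271), (np.float64(0.0), 29), (np.float64(1.08), 13)]
```

The lid sinks by itself with the hand off. I'll raise the hand clear.

>>> servo_tool:
  targets:
    - [0, 0, 0, 4, 0, -5, 255]
    - [0, 0, 0, 4, 0, -15, 255]
    - [0, 0, 0, 0, 0, -20, 255]
    - [0, 0, 0, 0, 0, -15, 255]
    - [0, 0, 0, 0, 0, 0, 255]

```text
time: 20.58
position: [590.9, 122.8, 273.3]
eef_rot: [[0.162, 0.987, 0.006], [0.987, -0.162, 0.001], [0.002, 0.005, -1.0]]
force: [0.3, 0.6, 0.3]
finger_gap: 0.6
```

>>> servo_tool:
  targets:
    - [0, 0, 0, 0, 0, 0, 255]
    - [0, 0, 0, 0, 0, 0, 255]
    - [0, 0, 0, 0, 0, 0, 255]
    - [0, 0, 0, 0, 0, 0, 255]
    - [0, 0, 0, 0, 0, 0, 255]

```text
time: 21.0
position: [589.0, 121.2, 268.6]
eef_rot: [[0.162, 0.987, -0.001], [0.987, -0.162, -0.0], [-0.001, -0.001, -1.0]]
force: [0.6, 1.0, 0.1]
finger_gap: 0.3
```

>>> servo_tool:
  targets:
    - [0, 0, 0, 0, 0, 0, 255]
    - [0, 0, 0, 0, 0, 0, 255]
    - [0, 0, 0, 0, 0, 0, 255]
    - [0, 0, 0, 0, 0, 0, 255]
    - [0, 0, 0, 0, 0, 0, 255]

```text
time: 21.42
position: [589.3, 121.4, 269.4]
eef_rot: [[0.162, 0.987, 0.0], [0.987, -0.162, -0.0], [-0.0, 0.0, -1.0]]
force: [-0.1, -0.5, 0.3]
finger_gap: 0.1
```

```bash
python3 -c "
from lid import *
look(['side','top'],'19.png')"
```

```text
t 21.42 tcp loc [  0.3 -31.8 188.9] tip z 210.4 F [-0.1 -0.5  0.3]
side [(np.float64(0.08), 474), (np.float64(0.12), 29), (np.float64(0.04), 2), (np.float64(0.0), 1)]
top [(np.float64(0.08), 334), (np.float64(0.12), 190), (np.float64(0.04), 16), (np.float64(0.16), 3)]
```

View pics/side19.png

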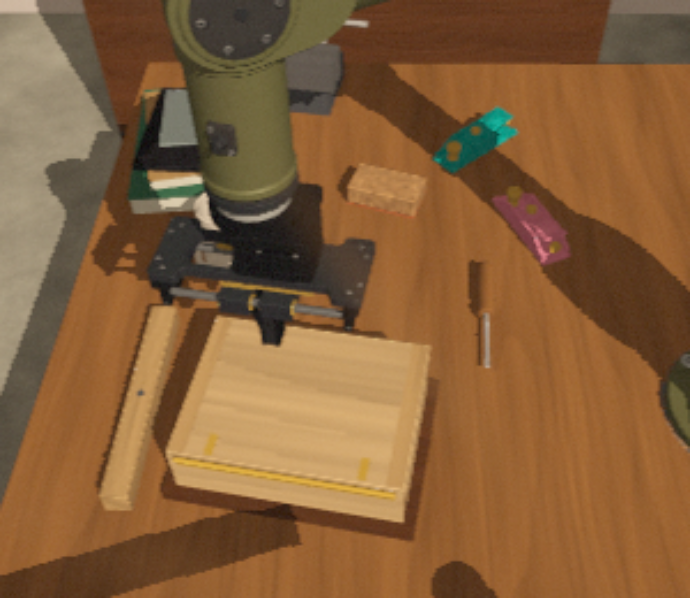

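The lid rests on its catch, with an even slit showing along the front edge. Next I'll measure its surface height and move over the press point.

Run:
```python
from lid import *
import pickle
np.set_printoptions(precision=2,suppress=True)
for n in('side','top'):
    s=snap(n); q=loc(cloud(s)).reshape(-1,3)
    k=q[(np.abs(q[:,0])<135)&(q[:,1]>-198)&(q[:,1]<-8)&(q[:,2]>2)&(q[:,2]<35)]
    A=np.c_[k[:,:2],np.ones(len(k))];f=np.linalg.lstsq(A,k[:,2],rcond=None)[0];rs=k[:,2]-A@f
    print(n,len(k),'slope y',-f[1],'slope x',f[0],'z at 184',f[2]-184*f[1],'z at 0',f[2],'std',rs.std())
tg=hm-184*Y; print(tg)
plan([*tg,240],80.75)
```

```text
side 5520 slope y 0.030867186455557 slope x 0.0011599730487933842 z at 184 15.195528142754723 z at 0 9.515965834932235 std 1.5589912619253083
top 3776 slope y 0.029566328351512294 slope x 4.951297005633619e-05 z at 184 16.71881960914131 z at 0 11.278615192463047 std 2.7668148933584433
[564.61 -28.77]
rotvec [ 0.  0. -0.] shift(tool0) [-152.2    0.    29.4] min rows 3.74
```

>>> servo_tool:
  targets:
    - [0, 0, 0, -15, 0, 0, 255]
    - [0, 0, 0, -30, 0, 5, 255]
    - [0, 0, 0, -35, 0, 15, 255]
    - [0, 0, 0, -35, 0, 25, 255]
    - [0, 0, 0, -25, 0, 30, 255]

```text
time: 22.03
position: [567.7, -19.1, 196.2]
eef_rot: [[0.165, 0.986, 0.004], [0.986, -0.165, -0.002], [-0.002, 0.004, -1.0]]
force: [0.7, -0.5, 1.0]
finger_gap: 0.5
```

>>> servo_tool:
  targets:
    - [0, 0, 0, -12, 0, 35, 255]
    - [0, 0, 0, 0, 0, 30, 255]
    - [0, 0, 0, 0, 0, 20, 255]
    - [0, 0, 0, 0, 0, 10, 255]
    - [0, 0, 0, 0, 0, 0, 255]

```text
time: 22.45
position: [563.1, -27.4, 98.0]
eef_rot: [[0.162, 0.987, -0.004], [0.987, -0.162, 0.001], [0.0, -0.004, -1.0]]
force: [-0.8, 0.9, 0.2]
finger_gap: 0.6
```

>>> servo_tool:
  targets:
    - [0, 0, 0, 0, 0, 0, 255]
    - [0, 0, 0, 0, 0, 0, 255]

```text
time: 22.62
position: [566.3, -27.1, 102.0]
eef_rot: [[0.162, 0.987, 0.003], [0.987, -0.162, -0.0], [0.0, 0.003, -1.0]]
force: [0.1, 1.0, 0.5]
finger_gap: 0.4
```

Run:
```python
from lid import *
look(['side'],'20.png')
plan([564.6,-28.8,80],80.75)
```

```text
t 22.62 tcp loc [   1.4 -182.    21.5] tip z 43.0 F [0.1 1.  0.5]
side [(np.float64(0.08), 521), (np.float64(0.8), 82), (np.float64(0.72), 34), (np.float64(0.76), 27)]
rotvec [ 0.0033 -0.0001 -0.0009] shift(tool0) [-1.9 -1.5 22.1] min rows 0.54
```

View pics/side20.png

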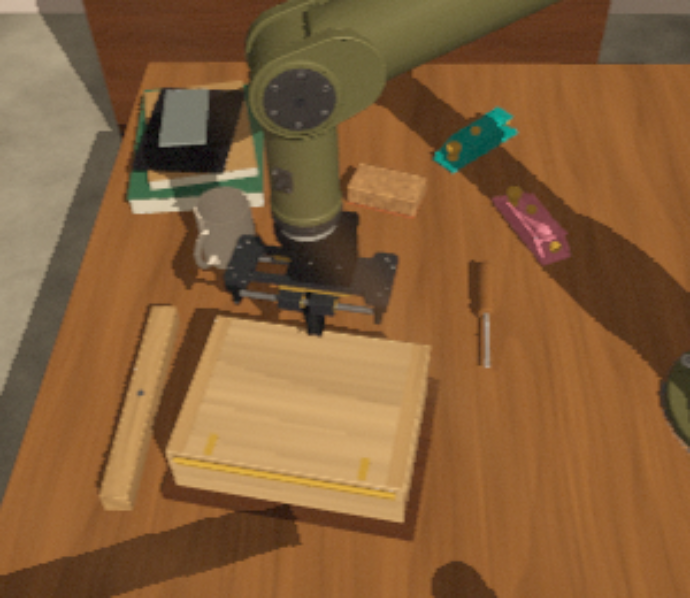

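>>> servo_tool:
  targets:
    - [0, 0, 0, -1, 0, 5, 255]
    - [0, 0, 0, -1, 0, 7, 255]
    - [0, 0, 0, 0, 0, 5, 255]
    - [0, 0, 0, 0, 0, 2, 255]
    - [0, 0, 0, 0, 0, 0, 255]

```text
time: 23.08
position: [563.8, -29.5, 80.3]
eef_rot: [[0.162, 0.987, -0.002], [0.987, -0.162, 0.0], [-0.0, -0.002, -1.0]]
force: [-0.3, 0.1, 0.1]
finger_gap: 0.6
```

>>> servo_tool:
  targets:
    - [0, 0, 0, 0, 0, 1, 255]
    - [0, 0, 0, 0, 0, 1, 255]
    - [0, 0, 0, 0, 0, 1, 255]
    - [0, 0, 0, 0, 0, 0, 255]

```text
time: 23.42
position: [564.5, -29.5, 78.2]
eef_rot: [[0.162, 0.987, -0.0], [0.987, -0.162, -0.0], [-0.0, -0.0, -1.0]]
force: [-0.5, -0.1, -0.6]
finger_gap: 0.3
```

>>> servo_tool:
  targets:
    - [0, 0, 0, 0, 0, 0.7, 255]
    - [0, 0, 0, 0, 0, 0.7, 255]
    - [0, 0, 0, 0, 0, 0, 255]

```text
time: 23.67
position: [564.4, -29.5, 76.7]
eef_rot: [[0.162, 0.987, -0.0], [0.987, -0.162, -0.0], [-0.0, -0.0, -1.0]]
force: [-0.1, 0.3, 1.8]
finger_gap: 0.3
```

>>> servo_tool:
  targets:
    - [0, 0, 0, 0, 0, 0.7, 255]
    - [0, 0, 0, 0, 0, 0.7, 255]
    - [0, 0, 0, 0, 0, 0, 255]

```text
time: 23.92
position: [564.6, -29.5, 75.6]
eef_rot: [[0.162, 0.987, 0.0], [0.987, -0.162, -0.0], [-0.0, 0.0, -1.0]]
force: [-0.5, -0.7, 0.3]
finger_gap: 0.5
```

>>> servo_tool:
  targets:
    - [0, 0, 0, 0, 0, 0.7, 255]
    - [0, 0, 0, 0, 0, 0, 255]

```text
time: 24.08
position: [564.6, -29.5, 75.2]
eef_rot: [[0.162, 0.987, 0.0], [0.987, -0.162, -0.0], [-0.0, 0.0, -1.0]]
force: [-2.1, 0.5, 3.8]
finger_gap: 0.6
```

Contact begins. From here I'll press in half-millimetre steps.

>>> servo_tool:
  targets:
    - [0, 0, 0, 0, 0, 0.4, 255]
    - [0, 0, 0, 0, 0, 0, 255]

```text
time: 24.25
position: [564.6, -29.5, 75.1]
eef_rot: [[0.162, 0.987, 0.0], [0.987, -0.162, -0.001], [-0.001, 0.0, -1.0]]
force: [-2.8, -0.2, 6.0]
finger_gap: 0.5
```

>>> servo_tool:
  targets:
    - [0, 0, 0, 0, 0, 0.4, 255]
    - [0, 0, 0, 0, 0, 0, 255]

```text
time: 24.42
position: [564.6, -29.6, 74.9]
eef_rot: [[0.162, 0.987, 0.0], [0.987, -0.162, -0.001], [-0.001, 0.0, -1.0]]
force: [-4.0, 0.1, 7.4]
finger_gap: 0.7
```

>>> servo_tool:
  targets:
    - [0, 0, 0, 0, 0, 0.3, 255]
    - [0, 0, 0, 0, 0, 0, 255]

```text
time: 24.58
position: [564.6, -29.5, 74.8]
eef_rot: [[0.162, 0.987, 0.0], [0.987, -0.162, -0.001], [-0.001, 0.0, -1.0]]
force: [-3.1, 0.0, 9.1]
finger_gap: 0.4
```

>>> servo_tool:
  targets:
    - [0, 0, 0, 0, 0, 0.3, 255]
    - [0, 0, 0, 0, 0, 0, 255]

```text
time: 24.75
position: [564.7, -29.6, 74.7]
eef_rot: [[0.162, 0.987, 0.0], [0.987, -0.162, -0.001], [-0.001, 0.0, -1.0]]
force: [-3.3, -0.2, 8.9]
finger_gap: 0.6
```

>>> servo_tool:
  targets:
    - [0, 0, 0, 0, 0, 0.3, 255]
    - [0, 0, 0, 0, 0, 0, 255]

```text
time: 24.92
position: [564.6, -29.6, 74.3]
eef_rot: [[0.162, 0.987, 0.0], [0.987, -0.162, -0.001], [-0.001, 0.0, -1.0]]
force: [-3.1, -1.1, 9.4]
finger_gap: 0.5
```

>>> servo_tool:
  targets:
    - [0, 0, 0, 0, 0, 0.3, 255]
    - [0, 0, 0, 0, 0, 0, 255]

```text
time: 25.08
position: [564.6, -29.6, 73.8]
eef_rot: [[0.162, 0.987, 0.0], [0.987, -0.162, -0.001], [-0.001, 0.0, -1.0]]
force: [-1.6, -0.6, 8.4]
finger_gap: 0.2
```

>>> servo_tool:
  targets:
    - [0, 0, 0, 0, 0, 0.5, 255]
    - [0, 0, 0, 0, 0, 0.3, 255]

```text
time: 25.25
position: [564.6, -29.7, 72.7]
eef_rot: [[0.162, 0.987, 0.0], [0.987, -0.162, -0.001], [-0.001, 0.0, -1.0]]
force: [-2.3, -0.4, 4.4]
finger_gap: 0.3
```

>>> servo_tool:
  targets:
    - [0, 0, 0, 0, 0, 0.5, 255]
    - [0, 0, 0, 0, 0, 0.3, 255]

```text
time: 25.42
position: [564.6, -29.7, 71.1]
eef_rot: [[0.162, 0.987, 0.0], [0.987, -0.162, -0.0], [-0.0, 0.0, -1.0]]
force: [0.4, 0.0, 1.0]
finger_gap: 0.4
```

>>> servo_tool:
  targets:
    - [0, 0, 0, 0, 0, 0.5, 255]
    - [0, 0, 0, 0, 0, 0.3, 255]

```text
time: 25.58
position: [564.3, -29.3, 69.9]
eef_rot: [[0.162, 0.987, -0.0], [0.987, -0.162, 0.0], [0.0, -0.0, -1.0]]
force: [-0.3, -1.0, 0.4]
finger_gap: 0.5
```

The force fell from 9 N to zero over about 4 mm, so the catch has probably snapped. I'll check that.

>>> servo_tool:
  targets:
    - [0, 0, 0, 0, 0, 0, 255]
    - [0, 0, 0, 0, 0, 0, 255]

```text
time: 25.75
position: [564.4, -29.3, 70.0]
eef_rot: [[0.162, 0.987, -0.0], [0.987, -0.162, 0.0], [0.0, -0.0, -1.0]]
force: [0.5, -0.2, 0.3]
finger_gap: 0.6
```

```bash
cat > fit.py <<'E'
from lid import *
np.set_printoptions(precision=3,suppress=True)
o=r.get_obs();print(o['time'],o['position'],o['force'])
for n in('side','top'):
    s=snap(n); q=loc(cloud(s)).reshape(-1,3)
    k=q[(np.abs(q[:,0])<135)&(q[:,1]>-198)&(q[:,1]<-8)&(q[:,2]>2)&(q[:,2]<35)]
    A=np.c_[k[:,:2],np.ones(len(k))];f=np.linalg.lstsq(A,k[:,2],rcond=None)[0];rs=k[:,2]-A@f
    k=k[np.abs(rs)<4];A=np.c_[k[:,:2],np.ones(len(k))];f=np.linalg.lstsq(A,k[:,2],rcond=None)[0]
    print(n,len(k),'slope y',-f[1],'z at 184',f[2]-184*f[1],'z at 0',f[2])
    if n=='side': cv2.imwrite('pics/fit%d.png'%int(o['time']*100),cv2.resize(s['image'][180:300,200:370],None,fx=4,fy=4,interpolation=cv2.INTER_CUBIC))
E
python3 fit.py; ls -t pics|head -1
```

```text
25.75 [564.367 -29.33   70.007] [ 0.477 -0.236  0.284]
side 5362 slope y -0.00036115562590277595 z at 184 9.444534396107084 z at 0 9.510987031273194
top 2113 slope y -0.001009620497751204 z at 184 11.00709371326309 z at 0 11.192863884849313
fit2575.png
```

Slope is zero: the lid is fully shut, having gone from 0.030 to 0.000. I'll lift the hand away.

>>> servo_tool:
  targets:
    - [0, 0, 0, 0, 0, -3, 255]
    - [0, 0, 0, 0, 0, -10, 255]
    - [0, 0, 0, 0, 0, -25, 255]
    - [0, 0, 0, 0, 0, -30, 255]
    - [0, 0, 0, 0, 0, -30, 255]

```text
time: 26.27
position: [564.1, -29.2, 169.9]
eef_rot: [[0.162, 0.987, -0.001], [0.987, -0.162, 0.0], [0.0, -0.001, -1.0]]
force: [-0.0, -0.3, -0.9]
finger_gap: 0.4
```

>>> servo_tool:
  targets:
    - [0, 0, 0, 0, 0, -20, 255]
    - [0, 0, 0, 0, 0, 0, 255]
    - [0, 0, 0, 0, 0, 0, 255]
    - [0, 0, 0, 0, 0, 0, 255]
    - [0, 0, 0, 0, 0, 0, 255]

```text
time: 26.68
position: [563.6, -29.5, 187.2]
eef_rot: [[0.162, 0.987, -0.002], [0.987, -0.162, 0.0], [-0.0, -0.002, -1.0]]
force: [-0.0, 0.8, -0.6]
finger_gap: -0.2
```

>>> servo_tool:
  targets:
    - [0, 0, 0, 0, 0, 0, 255]
    - [0, 0, 0, 0, 0, 0, 255]
    - [0, 0, 0, 0, 0, 0, 255]
    - [0, 0, 0, 0, 0, 0, 255]
    - [0, 0, 0, 0, 0, 0, 255]

```text
time: 27.1
position: [564.4, -29.4, 188.1]
eef_rot: [[0.162, 0.987, -0.0], [0.987, -0.162, 0.0], [0.0, -0.0, -1.0]]
force: [-0.2, -0.2, 0.1]
finger_gap: 0.5
```

```bash
python3 fit.py; python3 -c "
from h import *
snap('side','sF.png')"
```

```text
27.1 [564.386 -29.413 188.065] [-0.248 -0.237  0.102]
side 5422 slope y -0.00012243053447535956 z at 184 9.459441876316427 z at 0 9.481969094659894
top 1680 slope y -0.0039036986856284817 z at 184 10.565958447708228 z at 0 11.284239005863869
```

View pics/sF.png

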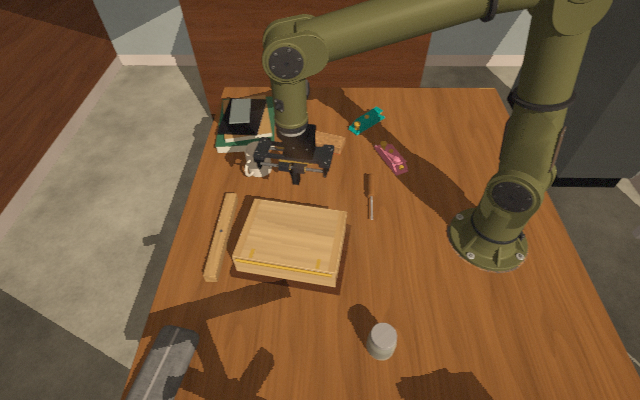

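The box at (290,240) is shut, the hand is well clear, and the other things are where they were. I'm handing in.

```bash
python3 -c "
from workcell import r
print(r.finish_job())"
```

```text
the job is handed in; nothing more can be done
None
```

The grey block plane is back in its berth and the lid is shut on its catch. I handed the job in at about 27 s of the 72 s; no verdict was reported.

- **TCP offset:** The first grasp closed on nothing. The pictures showed the fingertips about 21.5 mm behind the reported TCP, not 14 mm ahead of it as the text says. I allowed for the roughly 35.5 mm difference from then on, and the later contact heights agreed with it.
- **Plane:** I centred it on the six strips by camera, set it down gently and let go. Its knob was then within about 0.3 mm of its expected place sideways and along the berth. The top of the knob stood at the height expected for a plane sitting on the floor.
- **Lid:** I pushed it past upright with about 2 N. It started sinking by itself at about 1.15 rad. I then kept the hand off until it rested on the catch at about 0.03 rad.
- **Catch:** Pressing at the press point peaked at about 10 N in the readings, then fell to zero as the catch snapped.
- **Last checks:** The side camera gave a lid slope of 0.000 rad and the top camera -0.004 rad, partly hidden by the arm. Both are well under the 0.015 limit. The hand was about 110 mm above the lid with no force on it. In the last side view the bystanders looked unmoved, though the cork and mug were partly hidden by the arm. I did not measure their positions or look inside the box after it shut.

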